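Load a cuvette strip into the photometer's strip loader

ROBOT

A 7-joint arm with a two-finger parallel gripper is mounted at the origin on a cart in front of the work surface, level with it; the furniture and walls round the work are solid. World frame = base frame: x ahead of the robot, y to its left, z up, the work surface at z = 0. Lengths are in m, angles in rad, forces in N, time in s.
With the tool pointing down it reaches from about 0.35 to 0.9 m from the base axis. Payload 7.2 kg.
Tool frame: the origin (TCP) lies midway between the tips of the shut fingers; the grasp point (between the pads) lies 19 mm behind it; x points along the fingers, y is the direction in which the jaws open and shut, and the axes are right-handed (so a half turn about x gives the same grasp; the last joint's range is limited). The gripper opens to 88 mm and grips with 3 to 60 N. Pads are 20 mm wide; open, the fingers measure 115 mm over their backs; the gripper's body (75 mm by 178 mm) begins 61 mm behind the grasp point.
Start: joints at [-1.318, 0.411, -0.013, 1.596, 0.006, 1.134, -0.082], TCP at [0.197, 0.593, 0.223] pointing down, gripper open.
Joint ranges: [-2.95, 2.95], [-0.29, 1.99], [-1.47, 1.44], [0.14, 2.54], [-1.03, 4.17], [0.13, 1.85], [-2.86, 2.86]. Speed limits (rad/s): [2.39, 2.39, 3.01, 3.01, 3.14, 3.14, 3.14].

INTERFACE

Orientations are given as a unit quaternion [x, y, z, w].
In Python, from plant import ctrl, eyes, order gives the robot as it stands. The module is installed in compiled form; this text tells all that it offers.
- The arm moves only by the tool jog_arm, never from a script. Its argument "moves" is a list of rows, each a list of 5 numbers: the opening in per cent of the stroke, from 0 (shut) to 100 (fully open), then the shift along the tool's x, y, z in mm, then the turn about the tool's x in rad. A call has 1 to 8 rows; each row is the pose to reach, as a shift and turn from the pose commanded when the call began, along the tool's axes at that moment; what a row does not reach only later rows make up. A row lasts 1/10 s, in which the tool goes at most 50 mm and 8.59 degrees, less where a joint would pass 70% of its speed; a pose out of reach is approached as far as the arm can. A call with a gripper value outside its range is refused whole. The fingers move at their own pace and stop on an object; "squeeze" is the grip in N (left out, the last holds). Time passes only in rows, so rows that repeat a pose let the fingers close. It gives the time, the measured TCP pose, the force and the opening at its end, in the units of the state.
- ctrl.read_state(): the state, without advancing time (a new reading comes with each control period).
- eyes.get_image(name): name is "scene" or "top"; returns a dict with "color" (420x560x3 uint8, red, green, blue), "camera_matrix" (3x3 intrinsics, pixels), "rvec" (rotation vector, rad) and "tvec" (3), from world to camera coordinates, as OpenCV has them. Camera axes: x right, y down, z forward; pixel columns grow to the right and rows downward; lengths in m; the calibration is good to about 2 mm. A picture is of the moment at which its call begins. There is no depth.
- order.hand_in(): hands the job in, once; it reports no verdict.
The state is a dict: "time_s": time; "qpos": joint angles; "joint_velocities": joint speeds; "joint_torque": joint torques, N m; "tool_pos": TCP position; "eef_rot": TCP orientation; "force": force on the tool from outside, world axes, zero at the start; "torque": the same for the moment, N m; "gripper_width": finger opening in m.
Only numpy, scipy, OpenCV 4.12 (cv2) and the standard library are available. Lean on these libraries where they do the work, as an engineer would, in place of code of your own. Each camera call takes 0.05 s, during which the arm holds its last target.

TASK

Load the cuvette strip into the strip loader, its tabbed end at the channel's open end: lay it in the channel on top of the cross key, push its plain end gently against the spring follower while bearing down lightly until you feel the notch in its underside drop over the key, and let go with the strip flat on the channel floor. Then slide the hold-down rail fully shut over it. Do not force anything, and leave the vial and the other things where they are.

Things in the scene. Friction and masses are not known exactly. Their poses are not given: they have to be found in the camera images.
- strip_center (a point): centre (half-way up, half-way along) of the loose strip of eight joined moulded cuvettes, white plastic, standing open ends up on the bench: 120 mm long (its y), 16 mm wide (its x), 40 mm tall, 45 g. In its underside, near the -y end, is a cross notch 8.5 mm wide and 9 mm deep, from y = -49.5 to -41 mm of the strip; behind it a 10.5 mm long foot. The +y end is plain
- strip_tab (a point): middle of the small flat tab at the top of the strip's -y end (the notched end); it juts 11 mm past that end, 13 mm wide, 3 mm thick
- loader: strip loader fixed on the bench, base plate 62 x 258 mm; origin on the bench under the middle, z up. A channel runs along its y, open at the -y end, 18.4 mm wide (1.2 mm play each side of the strip), floor at z = 12 mm, side walls 4 mm thick, 16 mm tall above the floor, inner top edges bevelled by 2 mm. Across it near the -y end lies the datum key; follower, spring and open rail are at its +y end
- loader_seat (a point): about where the strip's centre lies when the strip is seated: x = 0, y = -42.5 mm, z = 32 mm of the loader, axes as the loader's and the strip's. The datum key, a steel bar across the channel, 6 mm wide and 7.5 mm tall above the floor, is clamped up to 7 mm to either side (along y) of its usual place, y = -86.5 mm; the seat shifts with it. Its place is not measured: find it by feel
- follower (a joint): spring follower in the channel, a black block 17 mm wide, 30 mm tall above the floor, which slides along the loader's y: 0 = fully forward (3.6 N), 0.0255 m = bottomed (6.7 N, then a hard stop). The notch comes over the key at between 0.007 and 0.021 m and is over it for 2.5 mm of travel; pushed beyond, the strip's foot rides up on the key again. A seated strip is held by the spring with the notch's front wall against the key
- follower_face (a point): middle of the follower's front face, which looks to the loader's -y; it lies at y = +3.5 mm, z = 28 mm of the loader when fully forward
- rail (a joint): hold-down rail, a slotted steel cover 95 mm long that slides along the loader's y on the channel walls, with 1.5 N friction: 0 = fully shut (over the strip, up against its end stop), 0.108 m = fully open (clear of the channel, behind the follower). Its two lips pass 1.7 mm above a seated strip's top; a strip that is not down blocks it
- rail_grip (a point): centre of the black ribbed grip on the rail's rear end: 12 mm wide across the loader, 22 mm along it, 22 mm tall, its foot at z = 58 mm and its top at z = 80 mm above the bench. It is pulled to the loader's -y to shut the rail
- vial_a: small vial with a screw cap, 22 mm across, 45 mm tall, a bystander; origin under its middle
- weigh_boat: white square weighing boat, 64 mm wide, 11 mm tall, a bystander; origin under its middle
- petri: petri dish, 61 mm across, 14 mm tall, a bystander; origin under its middle
- timer: bench timer, 58 x 66 x 18 mm, a bystander; origin under its middle

How it is judged:
On the way:
1. the strip lies seated in the channel, notch over the key and let go, while the rail is still open (z of strip_center in the frame of loader between 0.03 and 0.0335 m and y of strip_center in the frame of loader between -0.0515 and -0.0335 m and y of strip_tab in the frame of loader below -0.09 m and value of joint follower above 0.005 m and contact force between the fingers and strip below 0.1 N and value of joint rail above 0.08 m), for 0.2 s.
At the end, for the whole second after the job is handed in: the strip is at rest, flat on the channel floor (height within 1.5 mm, upright within 0.04 rad), tabbed end at the open end, notch over the key (y within 9 mm of the usual seat, as the key's place varies), follower pressed back at least 5 mm, rail shut to within 4 mm (z of strip_center in the frame of loader between 0.03 and 0.0335 m and y of strip_center in the frame of loader between -0.0515 and -0.0335 m and y of strip_tab in the frame of loader below -0.09 m and value of joint follower above 0.005 m and angle between the z axis of strip_center and the z axis of loader, either way round below 0.04 rad and value of joint rail below 0.004 m and linear speed of strip below 0.01 m/s); the robot touches nothing.
It fails at once if the strip is pressed against the loader, its follower or its rail with more than 30 N (contact force between strip and loader above 30 N).
It fails at once if a bystander (vial, weighing boat, petri dish, timer) is moved more than 30 mm (distance of any of vial_a, weigh_boat, petri, timer from where it was at the start of the episode above 0.03 m).
It also fails if it takes over 67 s, if anything falls off the work surface, if the arm or the gripper's body presses on something with over 40 N, if the wrist force passes 120 N, or if a joint passes its speed limit or range.

## Working session

There is one attempt and no reset: what is moved stays moved. The work goes in short steps, Python scripts to look and compute and a tool call to move; the robot and the scene stay as the last step left them, time stands still between calls to the robot, and variables do not carry over. Pictures are saved under pics/ and viewed, and the job is handed in when it is done.

Besides the shell and the picture viewer there is one more tool, called as name(argument=value, ...) on one line, values as JSON. jog_arm: Moves the arm, as the interface text tells. Its arguments: {"type":"object","properties":{"moves":{"type":"array"},"squeeze":{"type":"number"}},"required":["moves"]}

```bash
mkdir -p pics
python3 - <<'E'
from plant import ctrl, eyes, order
import cv2, numpy as np, pickle
for n in ["scene","top"]:
    d=eyes.get_image(n); cv2.imwrite(f"pics/{n}0.png",d["color"][:,:,::-1])
    pickle.dump(d,open(f"pics/{n}0.pkl","wb"))
    R=cv2.Rodrigues(np.array(d["rvec"]))[0]; print(n,d["camera_matrix"],(-R.T@np.array(d["tvec"]).ravel()),R)
s=ctrl.read_state(); print(s)
E
```

```text
scene [[511.53456869   0.         280.96700246]
 [  0.         511.53456869 215.93629966]
 [  0.           0.           1.        ]] [-0.05750449  0.84601001  0.45979268] [[-0.74586864 -0.66609182  0.00128789]
 [-0.26978564  0.30032851 -0.91488715]
 [ 0.60901206 -0.68273309 -0.40370762]]
top [[480.89024433   0.         271.81885478]
 [  0.         480.89024433 208.19851668]
 [  0.           0.           1.        ]] [0.29674456 0.18164978 1.12110533] [[ 0.13610831 -0.99069305 -0.00134809]
 [-0.97050667 -0.13306142 -0.20102601]
 [ 0.1989757   0.02866964 -0.97958498]]
{'time_s': 0.1, 'qpos': array([-1.31820888,  0.41178144, -0.01272627,  1.59690875,  0.00558701,
        1.13429437, -0.08218903]), 'joint_velocities': array([-0.00087909, -0.00144846, -0.00032381, -0.00266369,  0.0009622 ,
        0.00096659, -0.00038324]), 'joint_torque': array([ 2.97545688e-03, -5.89097822e+01,  6.44058511e-01, -2.91710204e+01,
       -5.37420774e-02,  1.45580937e-02,  8.77482535e-05]), 'tool_pos': array([0.19695904, 0.59270444, 0.22193818]), 'eef_rot': array([ 0.1124379 ,  0.69808221, -0.11339205,  0.69798366]), 'force': array([-0.7349343 , -0.39394081, -0.30674978]), 'torque': array([-0.00363467, -0.02457756, -0.01631909]), 'gripper_width': 0.08782842009499495}
```

View pics/scene0.png

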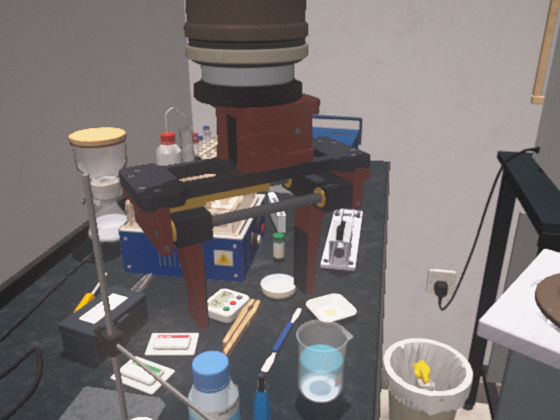

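View pics/top0.png

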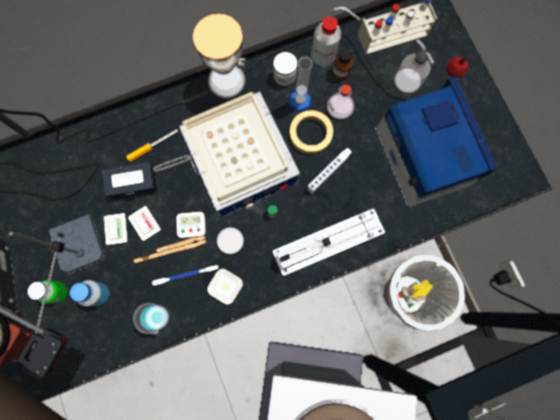

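```bash
cat > h.py <<'E'
import cv2, numpy as np, pickle
def ray(d,u,v):
    R=cv2.Rodrigues(np.array(d["rvec"]))[0]; c=-R.T@np.array(d["tvec"]).ravel()
    return c, R.T@np.linalg.inv(d["camera_matrix"])@np.array([u,v,1.])
def onz(d,u,v,z):
    c,r=ray(d,u,v); return c+r*(z-c[2])/r[2]
def proj(d,P):
    return cv2.projectPoints(np.array(P,float).reshape(-1,3),np.array(d["rvec"],float),np.array(d["tvec"],float),d["camera_matrix"],None)[0][:,0]
def load(n): return pickle.load(open(n,"rb"))
def crop(d,x0,y0,x1,y1,s,name):
    cv2.imwrite(name,cv2.resize(d["color"][y0:y1,x0:x1,::-1],None,fx=s,fy=s,interpolation=cv2.INTER_CUBIC))
E
python3 - <<'E'
from h import *
t=load("pics/top0.pkl"); s=load("pics/scene0.pkl")
crop(t,260,140,400,280,5.5/1.3,"pics/topc.png"); crop(s,250,180,380,280,6,"pics/scc.png")
for p in [(276,250),(330,240),(382,215),(329,170)]: print(p,onz(t,*p,0.02))
E
```

```text
(276, 250) [0.4246245  0.19102516 0.02      ]
(330, 240) [0.46446797 0.07077873 0.02      ]
(382, 215) [ 0.53924787 -0.04266273  0.02      ]
(329, 170) [0.63063722 0.09189456 0.02      ]
```

View pics/topc.png

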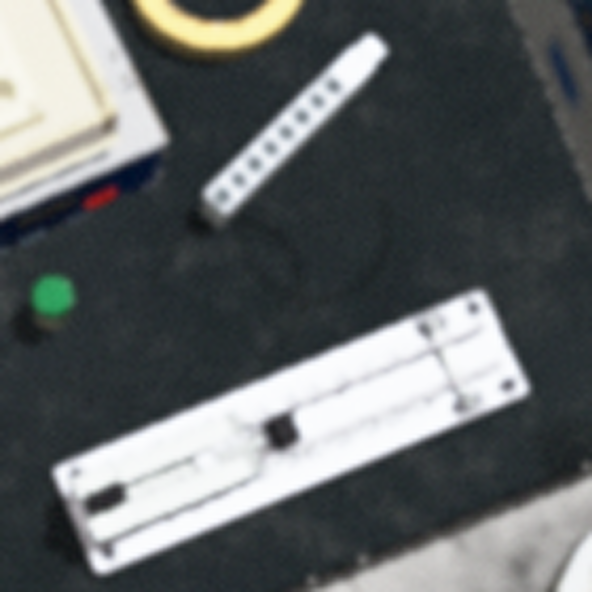

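View pics/scc.png

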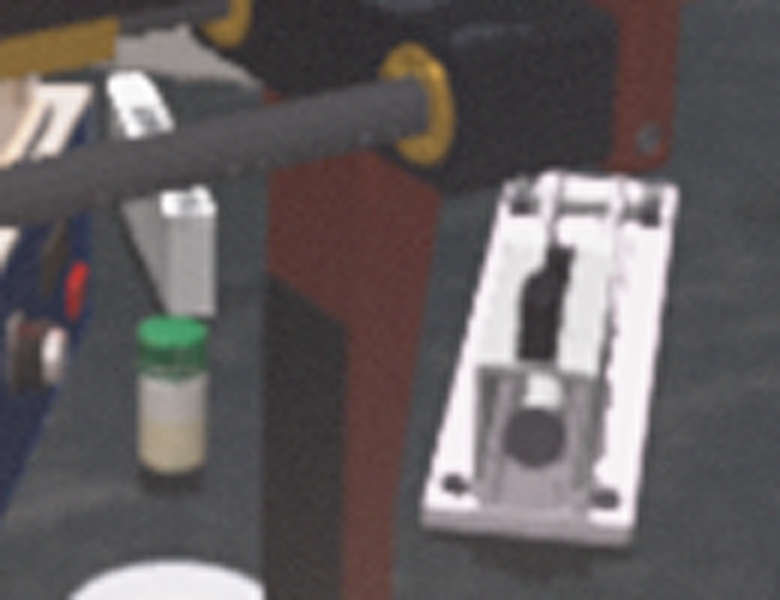

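```bash
cat > m.py <<'E'
from h import *
def quad(d,x0,y0,x1,y1,thr,s=6):
    g=cv2.cvtColor(d["color"],cv2.COLOR_RGB2GRAY)[y0:y1,x0:x1]
    G=cv2.resize(g,None,fx=s,fy=s,interpolation=cv2.INTER_CUBIC)
    m=cv2.morphologyEx((G>thr).astype(np.uint8),cv2.MORPH_CLOSE,np.ones((5*s//2,)*2,np.uint8))
    cs=cv2.findContours(m,cv2.RETR_EXTERNAL,cv2.CHAIN_APPROX_NONE)[0]
    c=max(cs,key=cv2.contourArea)
    r=cv2.minAreaRect(c); f=lambda p:(np.array(p)+.5)/s-.5+[x0,y0]
    return f(cv2.boxPoints(r)), f(c[:,0,:]), G, c
if __name__=="__main__":
    t=load("pics/top0.pkl")
    b,c,G,cc=quad(t,266,205,390,280,130)
    ap=cv2.approxPolyDP(c.astype(np.float32).reshape(-1,1,2),2.0,True)[:,0]
    print("loader",b,"\n",ap)
    for p in b: print(onz(t,*p,0.012))
    b,c,G,cc=quad(t,300,143,358,196,110)
    ap=cv2.approxPolyDP(c.astype(np.float32).reshape(-1,1,2),.8,True)[:,0]
    print("strip",b,"\n",ap)
    for p in b: print(onz(t,*p,0.04))
E
python3 m.py
```

```text
loader [[271.21109629 249.91414261]
 [374.39174652 206.41096747]
 [385.48474121 232.72130775]
 [282.30409813 276.2244873 ]] 
 [[374.58334 209.25   ]
 [368.08334 209.41667]
 [273.08334 249.41667]
 [281.41666 273.91666]
 [285.75    274.75   ]
 [382.75    233.75   ]
 [384.58334 230.58333]]
[0.42424492 0.20209499 0.012     ]
[ 0.55910656 -0.02467917  0.012     ]
[ 0.50022397 -0.05613375  0.012     ]
[0.36788328 0.16871758 0.012     ]
strip [[306.15739441 185.27932358]
 [346.56216812 145.65910912]
 [352.98973083 152.21395397]
 [312.58495617 191.83416748]] 
 [[348.91666 148.08333]
 [346.25    147.41667]
 [341.08334 151.08333]
 [308.25    183.41667]
 [307.58334 186.08333]
 [311.25    190.41667]
 [314.41666 189.91667]
 [346.08334 158.91667]
 [351.25    152.08333]]
[0.58086637 0.14183102 0.04      ]
[0.68937721 0.05920866 0.04      ]
[0.67534796 0.04254358 0.04      ]
[0.56738196 0.12521348 0.04      ]
```

Run:
```python
from m import *
from scipy.spatial.transform import Rotation as Ro
t=load("pics/top0.pkl")
print("box corner z.1",onz(t,299,172,.1), onz(t,297,180,.0),"vial",onz(t,272,212,.045),"blk",onz(t,60,245,.0),onz(t,40,320,.3))
print(Ro.from_quat([ 0.1124379 ,  0.69808221, -0.11339205,  0.69798366]).as_matrix())
crop(t,298,140,360,198,10,"pics/strip.png"); crop(t,268,204,392,280,6.4,"pics/load.png")
# holes
```

```text
box corner z.1 [0.59287497 0.16332358 0.1       ] [0.60139737 0.16380678 0.        ] vial [0.50661358 0.21153035 0.045     ] blk [0.36975012 0.69447987 0.        ] [0.22287853 0.5621609  0.3       ]
[[-3.53057938e-04  3.15273392e-01  9.49000824e-01]
 [-1.30980071e-03  9.48999923e-01 -3.15273580e-01]
 [-9.99999080e-01 -1.35431179e-03  7.78933553e-05]]
```

View pics/strip.png

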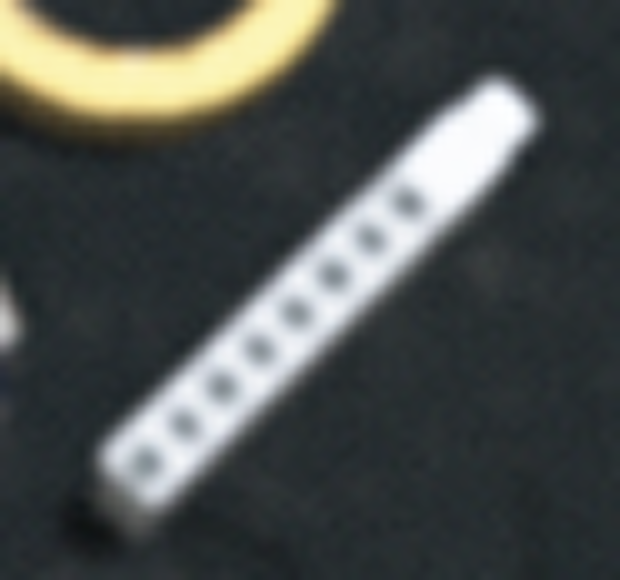

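View pics/load.png

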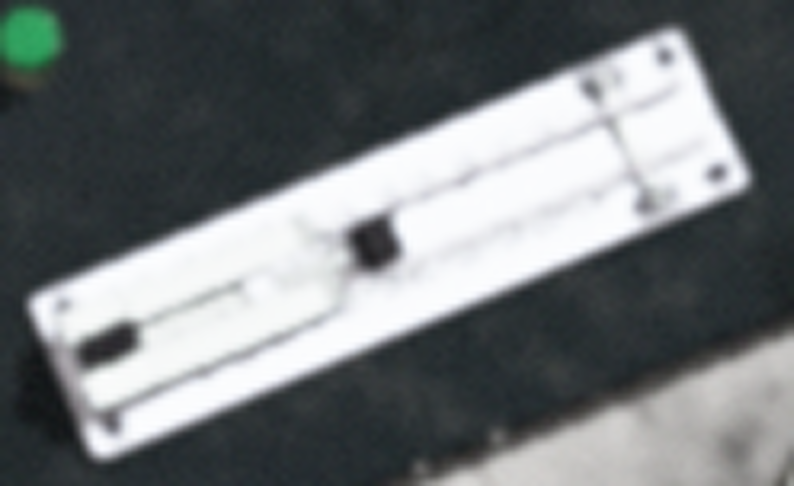

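Run:
```python
from m import *
t=load("pics/top0.pkl")
g=cv2.cvtColor(t["color"],cv2.COLOR_RGB2GRAY).astype(float)
def cen(u,v,r=2,inv=True):
    u0,v0=int(round(u)),int(round(v)); p=g[v0-r:v0+r+1,u0-r:u0+r+1]; w=np.clip(p.max()*0.9-p,0,None)
    yy,xx=np.mgrid[v0-r:v0+r+1,u0-r:u0+r+1]; return np.array([(w*xx).sum(),(w*yy).sum()])/w.sum()
H=[cen(298+x/10-.5,140+y/10-.5) for x,y in [(148,463),(184,425),(222,388),(258,351),(297,313),(333,275),(371,239),(407,202)]]
W=np.array([onz(t,*p,.04) for p in H])[:,:2]; print(np.round(W,4))
dd=np.linalg.svd(W-W.mean(0))[2][0]; dd*=np.sign(dd[1]); print("strip ydir",dd,np.degrees(np.arctan2(dd[1],dd[0]))-90, "c",W.mean(0), "span",(W-W.mean(0))@dd)
for n,(x,y) in dict(tabtip=(517,99),plain=(126,482)).items():
    P=onz(t,298+x/10-.5,140+y/10-.5,.04)[:2]; print(n,P,(P-W.mean(0))@dd)
S=[cen(268+x/6.4-.5,204+y/6.4-.5,2) for x,y in [(665,57),(716,174),(62,305),(110,424)]]
Q=np.array([onz(t,*p,.012) for p in S])[:,:2]; print("screws",S,Q,Q.mean(0))
for a,b in [(0,2),(1,3)]:
    e=Q[b]-Q[a]; print(np.linalg.norm(e),np.degrees(np.arctan2(e[1],e[0]))-90)
print(np.linalg.norm(Q[0]-Q[1]),np.linalg.norm(Q[2]-Q[3]))
# long edges
b,c,G,cc=quad(t,266,205,390,280,130)
L=np.array([onz(t,*p,.012)[:2] for p in c]); o=Q.mean(0)
yd=(Q[2]+Q[3]-Q[0]-Q[1]); yd/=np.linalg.norm(yd); xd=np.array([yd[1],-yd[0]])
l=np.c_[(L-o)@xd,(L-o)@yd]
for sgn in (1,-1):
    m=(l[:,0]*sgn>24)&(abs(l[:,1])<110)
    f=np.polyfit(l[m,1],l[m,0],1); print("edge",sgn,f, "yaw corr deg",np.degrees(f[0]))
for sgn in(1,-1):
    m=(l[:,1]*sgn>115)&(abs(l[:,0])<22); print("end",sgn,np.median(l[m,1]))
print("yd",yd,np.degrees(np.arctan2(yd[1],yd[0]))-90)
F=[(375,243)]
for x,y in F: print("follower top c in loader", [(lambda P:(P@xd,P@yd))(onz(t,268+x/6.4-.5,204+y/6.4-.5,.042)[:2]-o)])
for x,y in [(108,342)]: print("grip top", [(lambda P:(P@xd,P@yd))(onz(t,268+x/6.4-.5,204+y/6.4-.5,.08)[:2]-o)])
```

```text
[[0.5797 0.1291]
 [0.5917 0.1201]
 [0.6019 0.1126]
 [0.6119 0.105 ]
 [0.6219 0.0976]
 [0.6322 0.0899]
 [0.6423 0.0823]
 [0.6524 0.0752]]
strip ydir [-0.80192525  0.59742439] 53.31434519577499 c [0.61673168 0.10146979] span [ 0.04624518  0.03122478  0.018559    0.00600853 -0.00649506 -0.01930854
 -0.03194072 -0.04429318]
tabtip [0.68103179 0.05208815] -0.08106567860642741
plain [0.5763708 0.1320852] 0.050656800839977215
screws [array([371.1219611 , 211.93294165]), array([379.60940032, 230.67098865]), array([276.67245658, 250.50124069]), array([284.69966387, 269.20016807])] [[ 0.54485209 -0.01830999]
 [ 0.50317834 -0.0421377 ]
 [ 0.42461296  0.18939635]
 [ 0.38448148  0.16537885]] [0.46428122 0.07358188]
0.23999869311290814 30.06612277488263
0.239064984610154 29.769014133722607
0.04800480662656955 0.04676939214946168Traceback (most recent call last):
  File "<stdin>", line 24, in <module>
    raise TypeError("expected non-empty vector for x")
TypeError: expected non-empty vector for x
```

Run:
```python
from m import *
t=load("pics/top0.pkl")
Q=np.array([[ 0.54485209,-0.01830999],[ 0.50317834,-0.0421377 ],[ 0.42461296,0.18939635],[ 0.38448148,0.16537885]])
b,c,G,cc=quad(t,266,205,390,280,130)
L=np.array([onz(t,*p,.012)[:2] for p in c]); o=Q.mean(0)
yd=(Q[2]+Q[3]-Q[0]-Q[1]); yd/=np.linalg.norm(yd); xd=np.array([yd[1],-yd[0]])
l=np.c_[(L-o)@xd,(L-o)@yd]*1000
for sgn in (1,-1):
    m=(l[:,0]*sgn>24)&(abs(l[:,1])<110)
    f=np.polyfit(l[m,1],l[m,0],1); print("edge",sgn,f, "yaw corr deg",-np.degrees(f[0]))
for sgn in(1,-1):
    m=(l[:,1]*sgn>115)&(abs(l[:,0])<22); print("end",sgn,np.median(l[m,1]))
print("yd",yd,np.degrees(np.arctan2(yd[1],yd[0]))-90)
f=lambda x,y,z:(lambda P:(P@xd*1000,P@yd*1000))(onz(t,268+x/6.4-.5,204+y/6.4-.5,z)[:2]-o)
print("follower",f(375,243,.042)); print("grip",f(108,342,.08))
print("ch",f(463,181,.028),f(535,155,.028),f(470,240,.028),f(597,86,.02),f(653,196,.02))
```

```text
edge 1 [-1.03288515e-02  3.05799802e+01] yaw corr deg 0.5917995981613998
edge -1 [-1.16945776e-02 -3.43957517e+01] yaw corr deg 0.6700499383595476
end 1 128.70959453725436
end -1 -130.1339370974547
yd [-0.49875791  0.86674134] 29.917857822338235
follower (np.float64(-2.781539424174548), np.float64(10.572279049034433))
grip (np.float64(-2.8610751584575156), np.float64(113.49652327968344))
ch (np.float64(7.0448755880725225), np.float64(-29.741417913667988)) (np.float64(5.957484300375553), np.float64(-57.51971524832883)) (np.float64(-13.420440510789184), np.float64(-23.47953562286833)) (np.float64(21.411867854676885), np.float64(-90.46757177430037)) (np.float64(-23.066712477486913), np.float64(-92.6105269957992))
```

jog_arm(moves=[[100,0,-26,44,0.04],[100,0,-52,88,0.08],[100,0,-78,132,0.12],[100,0,-104,176,0.16],[100,0,-130,220,0.2],[100,0,-156,264,0.24],[100,0,-182,308,0.28],[100,0,-208,352,0.319]], squeeze=25)

```text
time_s: 0.9
tool_pos: [0.4606, 0.2896, 0.2226]
eef_rot: [0.223, 0.671, -0.223, 0.671]
force: [1.0, 0.1, -1.2]
gripper_width: 0.0877
```

jog_arm(moves=[[100,0,-10,44,0],[100,0,-20,88,0],[100,0,-30,132,0],[100,0,-40,176,0],[100,0,-49,220,0],[100,30,-56,251,0],[100,60,-56,251,0],[100,60,-56,251,0]])

```text
time_s: 1.7
tool_pos: [0.6252, 0.0951, 0.1581]
eef_rot: [0.221, 0.673, -0.225, 0.669]
force: [-1.0, -0.2, -0.8]
gripper_width: 0.0875
```

```bash
cat > look.py <<'E'
import sys,pickle
from h import *
from plant import ctrl, eyes, order
k=sys.argv[1]
for n in sys.argv[2:]:
    d=eyes.get_image(n); pickle.dump(d,open(f"pics/{n}{k}.pkl","wb"))
    b=(260,140,400,280) if n=="top" else (240,160,400,280)
    crop(d,*b,4.2 if n=="top" else 5,f"pics/{n}{k}.png")
s=ctrl.read_state(); print(s["time_s"],s["tool_pos"],s["force"],s["gripper_width"])
from scipy.spatial.transform import Rotation as Ro
M=Ro.from_quat(s["eef_rot"]).as_matrix(); print("tool x",M[:,0],"y ang",np.degrees(np.arctan2(M[1,1],M[0,1])))
E
python3 look.py 1 scene top
```

```text
1.8 [0.6270633  0.09726792 0.16245372] [0.26814801 0.71427885 0.12250987] 0.08772925306330759
tool x [-1.81067118e-03 -2.43406245e-05 -9.99998360e-01] y ang 53.38469154428617
```

View pics/scene1.png

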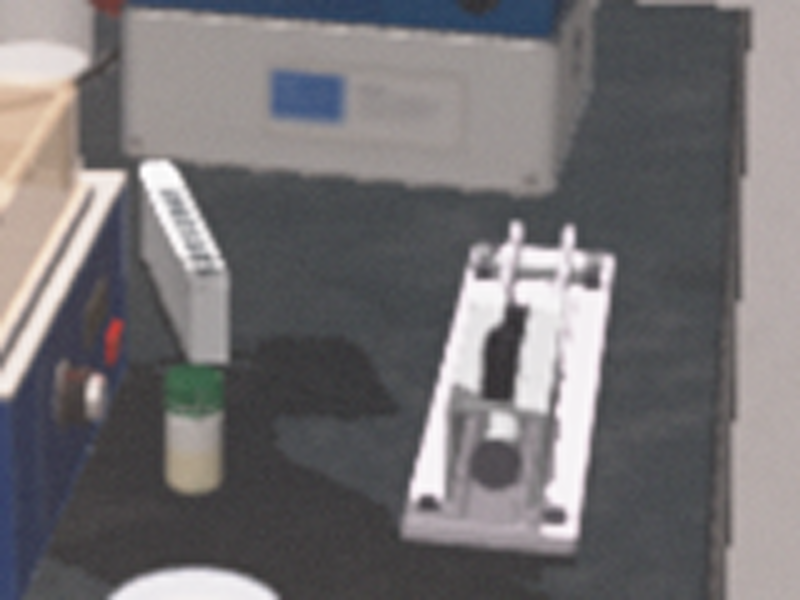

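View pics/top1.png

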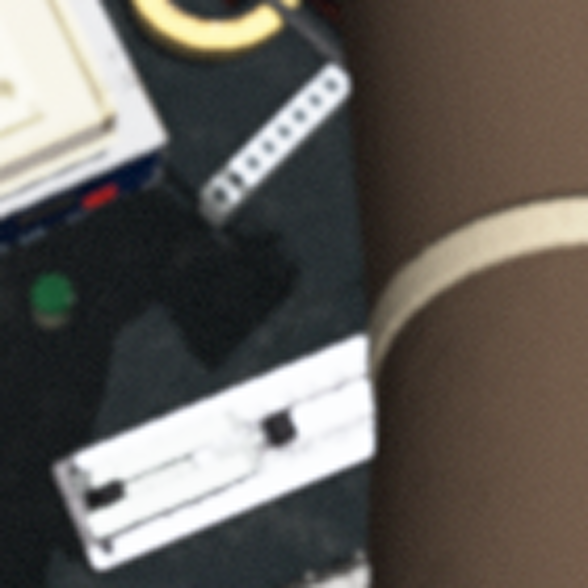

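Run:
```python
from h import *
s=load("pics/scene1.pkl");t=load("pics/top1.pkl")
P=[[.627,.0973,.1625],[.6327,.0895,.04]]
print(proj(s,P),proj(t,P)); cv2.imwrite("pics/full1.png",np.hstack([s["color"],t["color"]])[:,:,::-1][:, :, :].copy()) 
cv2.imwrite("pics/full1.png",cv2.resize(cv2.imread("pics/full1.png"),(800,300)))
# scene holes vs top
```

```text
[[275.00089039 148.80650115]
 [275.67859305 202.3674004 ]] [[334.09693085 152.26338676]
 [331.10425519 166.90338609]]
```

View pics/full1.png

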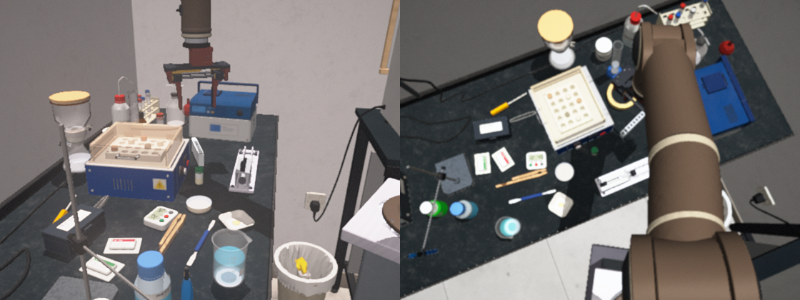

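Run:
```python
from h import *
s=load("pics/scene1.pkl")
c=np.array([0.6247,0.0955]);d=np.array([-0.8019,.5974]);x=np.array([.5974,.8019])
pts=[np.r_[c+d*a+x*b,z] for a,b,z in [(60,-8,40),(60,8,40),(60,-8,0),(60,8,0),(-60,8,40),(-60,-8,40),(-71,-6.5,40),(-71,6.5,40)] for a,b,z in [(a/1e3,b/1e3,z/1e3)]]
a=np.radians(30.5); yd=np.array([-np.sin(a),np.cos(a)]); xd=np.array([np.cos(a),np.sin(a)])
o=np.array([.46428,.07358])-.0012*xd-.0007*yd; print(o)
lp=[np.r_[o+xd*u+yd*v,z] for u,v,z in [(31,129,12),(-31,129,12),(31,-129,12),(-31,-129,12),(9.2,-129,28),(-9.2,-129,28),(13.2,-129,28),(-13.2,-129,28),(6,102,80),(-6,102,80)] for u,v,z in [(u/1e3,v/1e3,z/1e3)]]
im=cv2.imread("pics/scene1.png")
for i,P in enumerate([pts,lp]):
    for p in (proj(s,P)-[240,160]+.5)*5: cv2.circle(im,tuple(int(q) for q in p),3,[(0,0,255),(0,200,0)][i],1)
cv2.imwrite("pics/ov1.png",im)
```

```text
[0.46360132 0.07236781]
```

View pics/ov1.png

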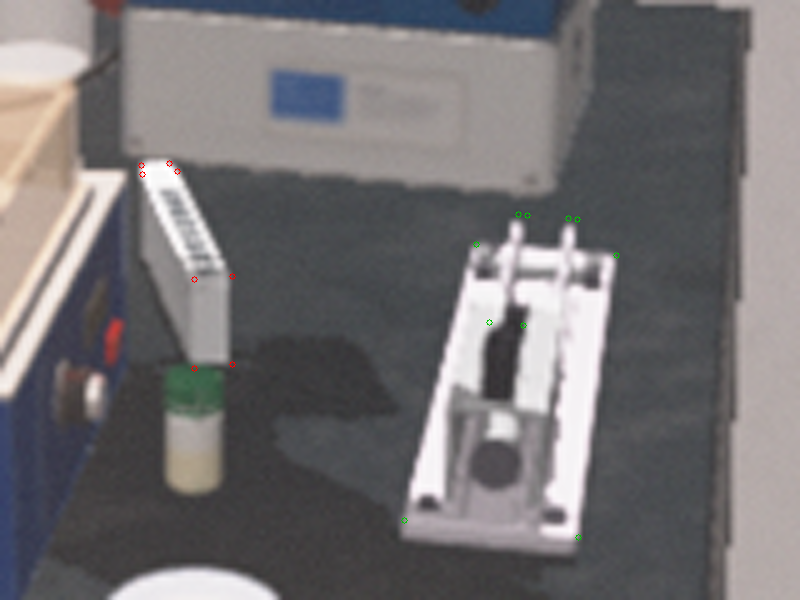

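jog_arm(moves=[[100,20,0,0,0],[100,40,0,0,0],[100,40,0,0,0],[100,40,0,0,0]])

```text
time_s: 2.2
tool_pos: [0.6281, 0.0977, 0.1243]
eef_rot: [0.222, 0.671, -0.222, 0.672]
force: [0.1, -0.1, 1.1]
gripper_width: 0.0878
```

jog_arm(moves=[[100,30,-4,9,0],[100,60,-4,9,0],[100,85,-4,9,0],[100,100,-4,9,0],[100,104,-4,9,0],[100,104,-4,9,0]])

```text
time_s: 2.8
tool_pos: [0.633, 0.0883, 0.0194]
eef_rot: [0.222, 0.671, -0.222, 0.671]
force: [0.2, -0.3, -0.9]
gripper_width: 0.0877
```

```bash
python3 look.py 2 scene
```

```text
2.85 [0.63341304 0.08828768 0.01996545] [-0.12939455 -0.19914514  0.24961381] 0.08772610335176287
tool x [ 1.69603992e-03  3.91386774e-04 -9.99998485e-01] y ang 53.351713990870465
```

View pics/scene2.png

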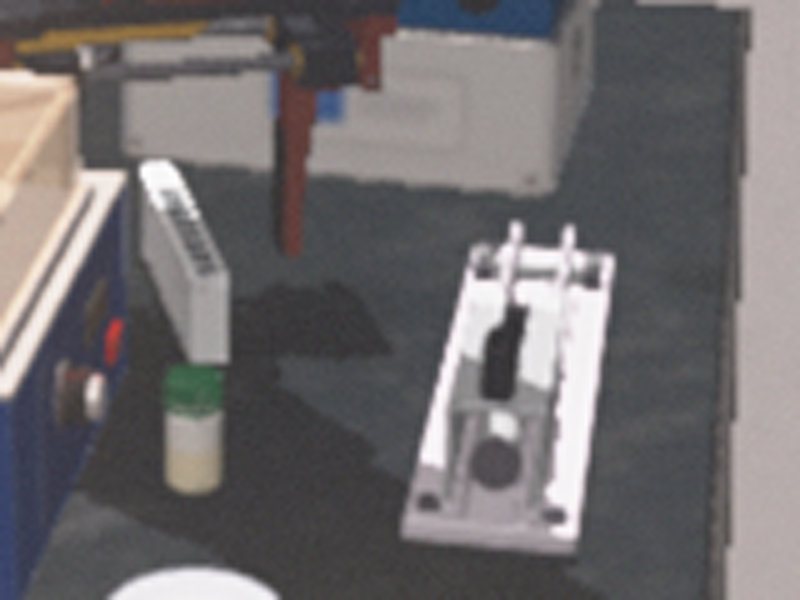

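jog_arm(moves=[[50,0,0,0,0],[50,0,0,0,0],[30,0,0,0,0],[30,0,0,0,0],[10,0,0,0,0],[10,0,0,0,0],[10,0,0,0,0],[10,0,0,0,0]], squeeze=20)

```text
time_s: 3.65
tool_pos: [0.6325, 0.0881, 0.0186]
eef_rot: [0.222, 0.671, -0.222, 0.671]
force: [-0.1, -0.3, 0.2]
gripper_width: 0.0277
```

```bash
python3 look.py 3 scene top
```

```text
3.75 [0.63245505 0.08808119 0.01859899] [-0.26641983  0.36840306  0.63953283] 0.019193123714411398
tool x [-6.90217307e-05  4.87219232e-05 -9.99999996e-01] y ang 53.34114958903217
```

View pics/scene3.png

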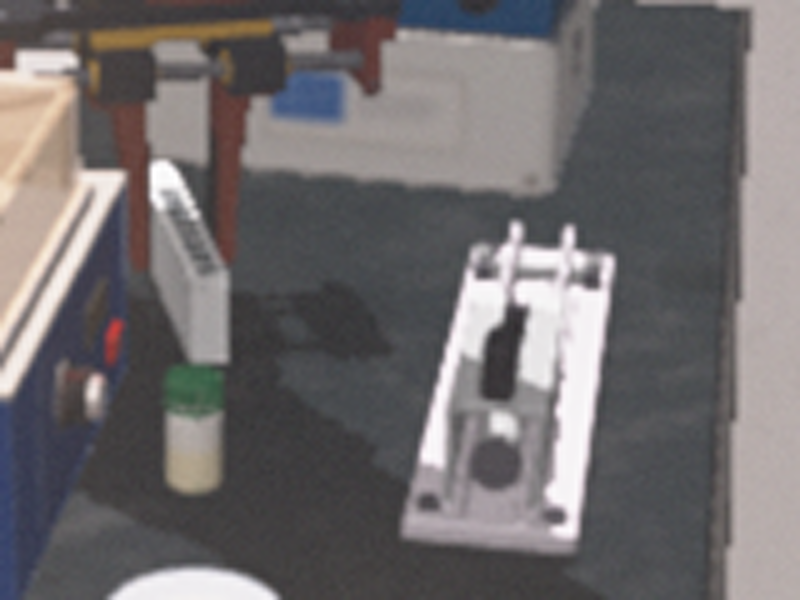

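jog_arm(moves=[[10,0,0,0,0],[10,0,0,0,0],[10,0,0,0,0],[10,0,0,0,0]])

```text
time_s: 4.15
tool_pos: [0.6324, 0.0881, 0.0186]
eef_rot: [0.222, 0.671, -0.222, 0.671]
force: [0.6, 0.5, -0.0]
gripper_width: 0.0158
```

```bash
python3 look.py 4 scene top
```

```text
4.25 [0.63245851 0.08806294 0.01861796] [-0.83824153 -0.64105793  0.21624115] 0.015713700574596867
tool x [-5.76509499e-05  1.65647107e-05 -9.99999998e-01] y ang 53.34346120431497
```

View pics/scene4.png

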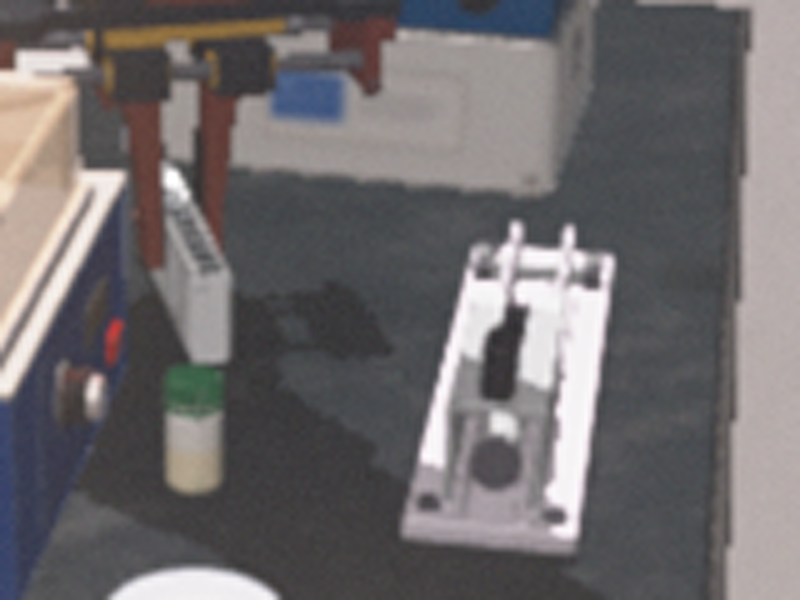

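View pics/top4.png

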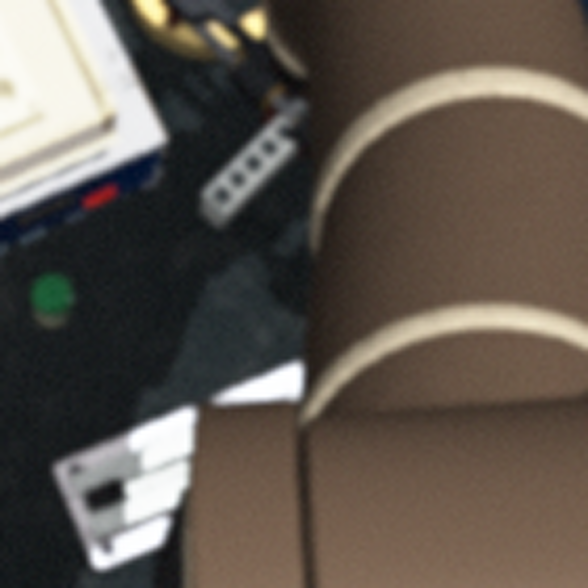

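jog_arm(moves=[[10,-25,0,0,0],[10,-60,0,0,0],[10,-75,-25,-10,0],[10,-75,-65,-26,0.1],[10,-75,-105,-43,0.2],[10,-75,-142,-58,0.3],[10,-75,-142,-58,0.399],[10,-75,-142,-58,0.399]])

```text
time_s: 5.05
tool_pos: [0.5008, 0.0084, 0.0941]
eef_rot: [0.352, 0.613, -0.351, 0.614]
force: [0.7, -0.4, 0.4]
gripper_width: 0.0158
```

jog_arm(moves=[[10,0,0,0,0],[10,0,0,0,0]])

```text
time_s: 5.25
tool_pos: [0.502, 0.0094, 0.0937]
eef_rot: [0.35, 0.614, -0.35, 0.615]
force: [0.1, -0.9, -0.9]
gripper_width: 0.0156
```

```bash
python3 look.py 5 scene top
```

```text
5.35 [0.50166345 0.0091646  0.09346066] [-0.30506691 -0.41969422 -0.85755023] 0.015894363030210187
tool x [ 2.60433211e-06 -1.27607134e-04 -9.99999992e-01] y ang 30.601265636465346
```

View pics/scene5.png

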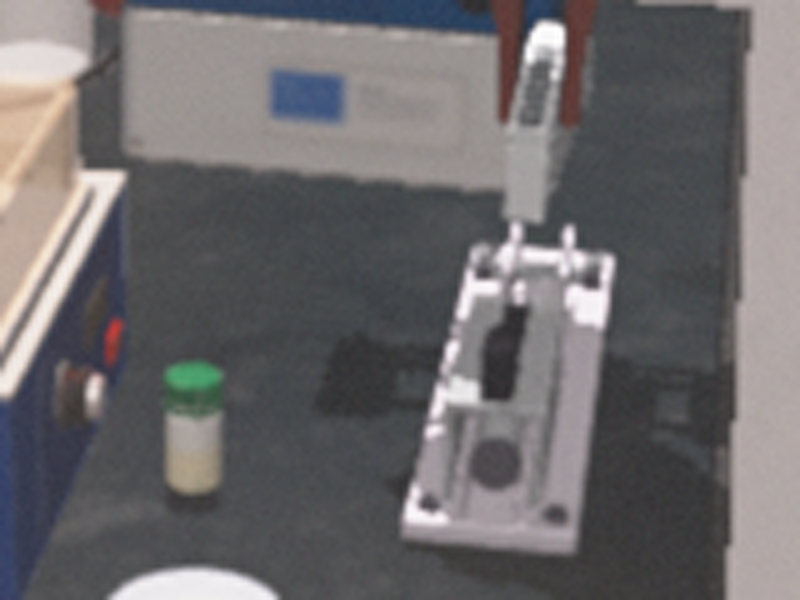

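View pics/top5.png

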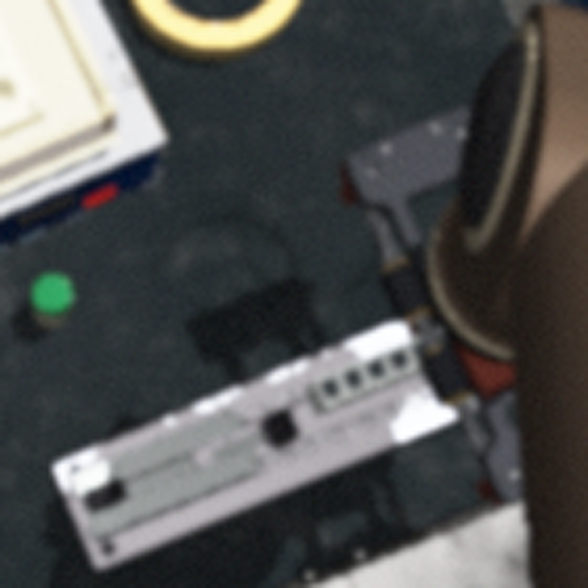

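Run:
```python
from h import *
t=load("pics/top5.pkl")
crop(t,270,205,372,280,7.8,"pics/top5c.png")
g=cv2.cvtColor(t["color"],cv2.COLOR_RGB2GRAY).astype(float)
def cen(u,v,r=2):
    u0,v0=int(round(u)),int(round(v)); p=g[v0-r:v0+r+1,u0-r:u0+r+1]; w=np.clip(p.max()*0.7-p,0,None)
    yy,xx=np.mgrid[v0-r:v0+r+1,u0-r:u0+r+1]; return np.array([(w*xx).sum(),(w*yy).sum()])/w.sum()
a=np.radians(30.5); yd=np.array([-np.sin(a),np.cos(a)]); xd=np.array([np.cos(a),np.sin(a)]); o=np.array([.4636,.0724])
for x,y in [(331,387),(354,378),(377,370),(401,360)]:
    p=cen(260+x/4.2-.5,140+y/4.2-.5); P=onz(t,*p,.1149)[:2]-o; print(p,P@xd*1e3,P@yd*1e3)
T=np.array([.5017,.0092])-o; print("tcp",T@xd,T@yd)
```

```text
[338.17387944 231.95749614] 1.2957436376393976 -9.195035211828195
[343.71679859 229.76868953] 1.0410565564560221 -21.938897512356668
[349.12442748 227.39312977] 1.260965839752569 -34.60800464767491
[354.56284916 225.20158287] 1.0965578332101136 -47.197376529693884
tcp 0.0007516464737056527 -0.07379217456870726
```

View pics/top5c.png

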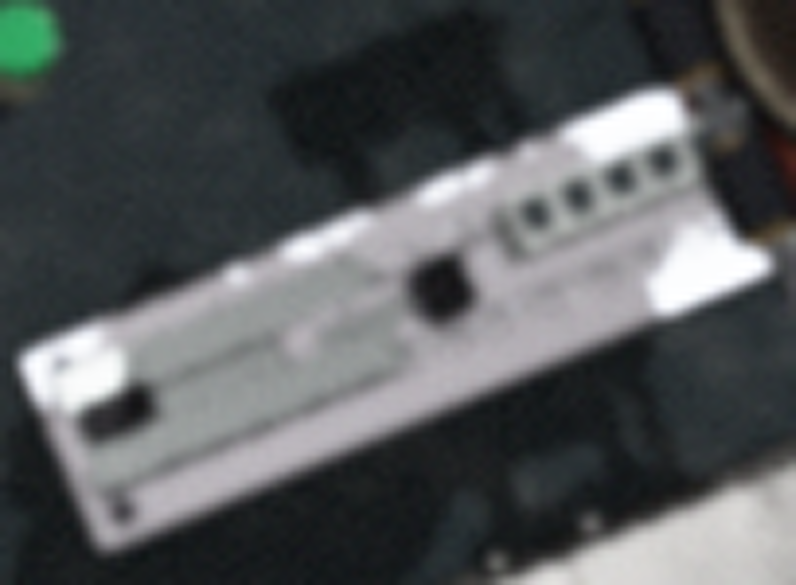

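Run:
```python
from h import *
from scipy.ndimage import map_coordinates
t0=load("pics/top0.pkl");t5=load("pics/top5.pkl")
a=np.radians(30.5); yd=np.array([-np.sin(a),np.cos(a)]); xd=np.array([np.cos(a),np.sin(a)]); o=np.array([.4636,.0724])
def prof(t,xs,ys,z):
    g=cv2.cvtColor(t["color"],cv2.COLOR_RGB2GRAY).astype(float)
    X,Y=np.meshgrid(xs,ys); P=np.c_[(o[0]+X*xd[0]+Y*yd[0]).ravel(),(o[1]+X*xd[1]+Y*yd[1]).ravel(),np.full(X.size,z)]
    p=proj(t,P); return map_coordinates(g,[p[:,1],p[:,0]],order=1).reshape(X.shape)
xs=np.arange(-20,20.1,1)/1e3
for t,n in((t0,"0"),(t5,"5")):
    f=prof(t,xs,np.arange(6,15)/1e3,.042).mean(0); print("fol",n,np.round(f).astype(int))
    f=prof(t,xs,np.arange(104,118)/1e3,.08).mean(0); print("grip",n,np.round(f).astype(int))
    ys=np.arange(-10,40)/1e3
    f=prof(t,np.array([0.]),ys,.042)[:,0]; print("fol y",n,np.round(f).astype(int))
for y0 in(-100,-60,-20,40,90):
    for sg,z in ((1,.012),(-1,.012)):
        x=np.arange(24,40,.5)/1e3*sg; f=prof(t0,x,np.arange(y0-8,y0+8)/1e3,z).mean(0)
        h=(f[0]+f[-1])/2; i=np.argmax(f<h); print(y0,sg,"edge",1e3*(x[i-1]+(x[i]-x[i-1])*(f[i-1]-h)/(f[i-1]-f[i])),int(f[0]),int(f[-1]))
```

```text
fol 0 [242 238 233 228 222 216 208 196 178 153 124  96  74  59  53  51  52  54
  54  54  54  53  54  57  65  81 109 144 178 208 230 241 247 249 250 251
 251 251 251 251 251]
grip 0 [207 227 239 245 248 249 249 249 248 244 235 217 188 151 117  89  72  64
  61  59  62  74  97 130 169 204 227 239 244 246 247 247 247 247 247 248
 249 250 250 250 248]
fol y 0 [251 251 251 251 251 252 252 251 251 249 244 236 203 169 133 100  71  62
  55  53  53  53  49  45  42  41  43  58  75  99 126 152 177 202 213 218
 221 222 223 226 229 231 233 234 235 235 235 235 234 234]
fol 5 [167 164 159 155 151 145 138 128 113  95  75  57  43  33  28  26  26  26
  26  27  26  26  26  28  35  46  65  87 110 132 149 160 168 172 175 177
 178 179 179 180 182]
grip 5 [133 140 147 154 157 159 159 158 156 149 138 121 101  80  63  50  43  40
  39  41  46  58  79 109 142 172 194 208 217 222 225 227 228 227 224 220
 217 216 217 218 217]
fol y 5 [136 149 159 167 173 176 179 176 173 166 155 142 116  90  68  48  31  27
  25  24  26  26  26  25  27  30  34  42  49  65  82  98 113 127 134 139
 143 145 147 147 147 147 147 147 146 146 145 145 145 144]
-100 1 edge 31.742922083285574 220 43
-100 -1 edge -33.17386841961813 214 46
-60 1 edge 31.658856281852042 251 40
-60 -1 edge -32.84044702700703 251 53
-20 1 edge 31.538136886662176 251 42
-20 -1 edge -32.95463224389567 251 49
40 1 edge 31.534205519718085 249 43
40 -1 edge -32.98975018579105 251 54
90 1 edge 31.425826806431726 250 45
90 -1 edge -33.04799140039138 250 49
```

jog_arm(moves=[[10,20,-1.4,0,0],[10,40,-1.4,0,0],[10,40,-1.4,0,0],[10,40,-1.4,0,0]])

```text
time_s: 5.75
tool_pos: [0.5, 0.008, 0.0536]
eef_rot: [0.351, 0.614, -0.351, 0.614]
force: [0.4, -0.3, -0.8]
gripper_width: 0.0158
```

```bash
python3 look.py 6 scene top
python3 - <<'E'
from h import *
t=load("pics/top6.pkl"); s=load("pics/scene6.pkl")
crop(t,270,205,372,280,7.8,"pics/top6c.png");crop(s,320,170,370,230,10,"pics/scene6c.png")
E
```

```text
5.85 [0.5006343  0.0080753  0.05436369] [-0.09206878 -0.28332637  0.21299392] 0.015868747773999783
tool x [ 9.70264700e-04  1.06806489e-04 -9.99999524e-01] y ang 30.497062321217058
```

View pics/top6c.png

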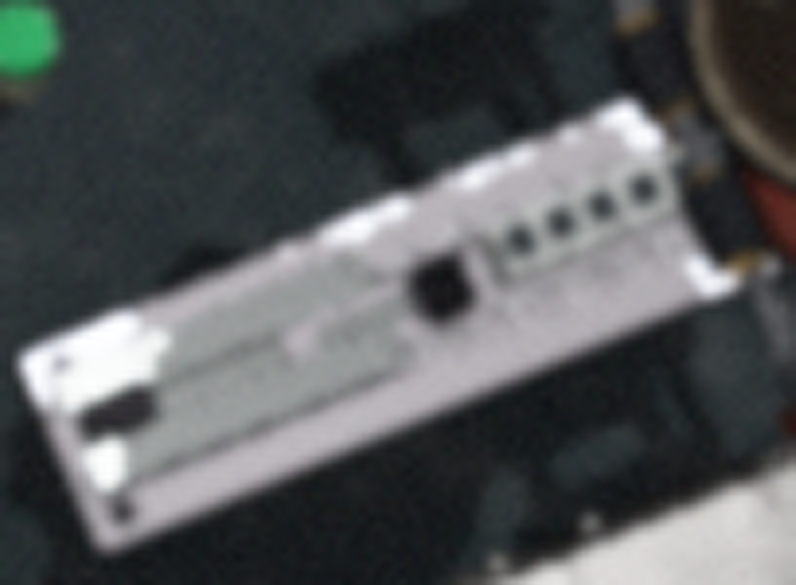

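View pics/scene6c.png

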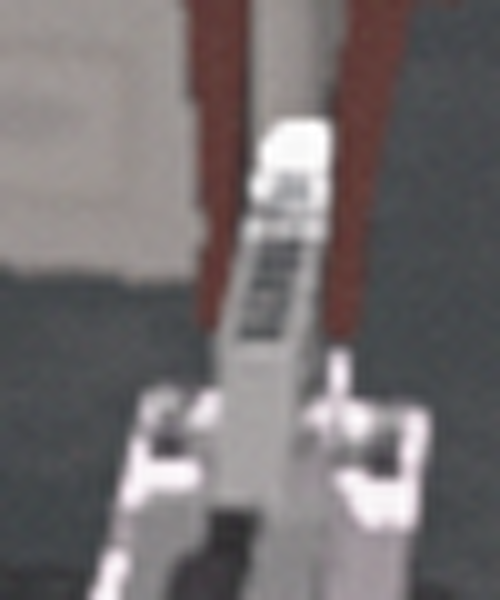

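Run:
```python
from h import *
t=load("pics/top6.pkl"); s=load("pics/scene6.pkl")
g=cv2.cvtColor(t["color"],cv2.COLOR_RGB2GRAY).astype(float)
def cen(u,v,r=2):
    u0,v0=int(round(u)),int(round(v)); p=g[v0-r:v0+r+1,u0-r:u0+r+1]; w=np.clip(p.max()*0.7-p,0,None)
    yy,xx=np.mgrid[v0-r:v0+r+1,u0-r:u0+r+1]; return np.array([(w*xx).sum(),(w*yy).sum()])/w.sum()
a=np.radians(30.5); yd=np.array([-np.sin(a),np.cos(a)]); xd=np.array([np.cos(a),np.sin(a)]); o=np.array([.4636,.0724])
for x,y in [(519,241),(561,223),(602,206),(645,190)]:
    p=cen(270+x/7.8-.5,205+y/7.8-.5); P=onz(t,*p,.0757)[:2]-o; print(p,P@xd*1e3,P@yd*1e3)
T=np.array([.5006,.0081])-o; print("tcp",T@xd,T@yd)
im=cv2.imread("pics/scene6c.png")
def dot(u,v,z,c):
    P=np.r_[o+xd*u/1e3+yd*v/1e3,z/1e3]; p=(proj(s,P)[0]-[320,170]+.5)*10; cv2.circle(im,tuple(int(q) for q in p),4,c,1)
for u in(-8.5,7.5):
  for z in(35.7,75.7): dot(u,-5.5,z,(0,0,255)); dot(u,-126,z,(0,0,255)) if z>50 else 0
for u in(-13.7,-9.7,8.7,12.7):
  for v in (-129,-120): dot(u,v,28,(0,255,0))
for u in(-31.5,30.5):
  for v in (-129,): dot(u,v,12,(255,0,0))
cv2.imwrite("pics/ov6.png",im)
```

```text
[336.18345324 235.45323741] -0.5958696670528354 -9.307160753495145
[341.46790163 233.15490259] -0.4247872066848353 -22.098243231171313
[346.7331434  231.03418803] -0.5964342691111846 -34.71132092712381
[352.0811619  228.85049124] -0.7110754772312843 -47.57294349922245
tcp -0.0007544378020367948 -0.07418167444593618
```

View pics/ov6.png

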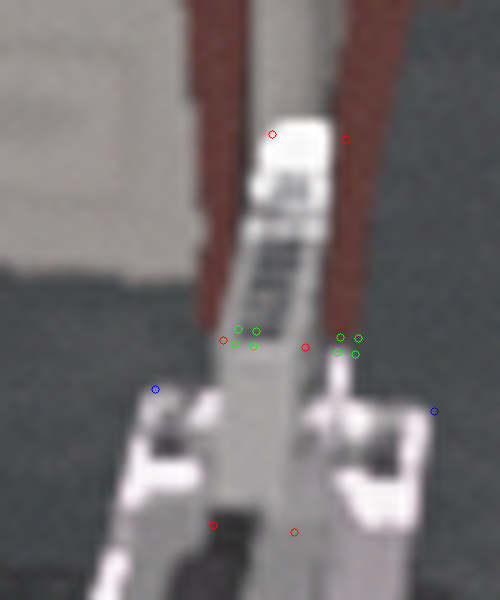

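jog_arm(moves=[[10,4,0,0,0],[10,7,0,0,0],[10,9,0,0,0],[10,9,0,0,0],[10,9,0,0,0]])

```text
time_s: 6.35
tool_pos: [0.4999, 0.008, 0.0446]
eef_rot: [0.351, 0.614, -0.351, 0.614]
force: [-0.3, 0.6, -0.3]
gripper_width: 0.016
```

```bash
python3 look.py 7
```

```text
6.35 [0.49994802 0.00804376 0.04463803] [-0.31113698  0.63480229 -0.30141874] 0.016049264799294673
tool x [-7.67557495e-05  1.86563627e-05 -9.99999997e-01] y ang 30.48154201258293
```

jog_arm(moves=[[10,1,0,0,0],[10,2,0,0,0],[10,3,0,0,0],[10,3,0,0,0],[10,3,0,0,0]])

```text
time_s: 6.85
tool_pos: [0.4999, 0.008, 0.0416]
eef_rot: [0.351, 0.614, -0.351, 0.614]
force: [0.3, 0.0, -0.6]
gripper_width: 0.0157
```

jog_arm(moves=[[10,1,0,0,0],[10,2,0,0,0],[10,2,0,0,0],[10,2,0,0,0]])

```text
time_s: 7.25
tool_pos: [0.4999, 0.008, 0.0396]
eef_rot: [0.351, 0.614, -0.351, 0.614]
force: [0.7, 0.3, -0.5]
gripper_width: 0.0157
```

```bash
python3 look.py 8 scene top;  python3 - <<'E'
from h import *
t=load("pics/top8.pkl"); s=load("pics/scene8.pkl")
crop(t,270,205,372,280,7.8,"pics/top8c.png");crop(s,320,170,370,230,10,"pics/scene8c.png")
E
```

```text
7.35 [0.49998486 0.00804523 0.03964889] [-0.04571959 -0.06374207  0.31040604] 0.015895452736704403
tool x [ 1.14793764e-05  4.00362544e-05 -9.99999999e-01] y ang 30.4754832238657
```

View pics/scene8c.png

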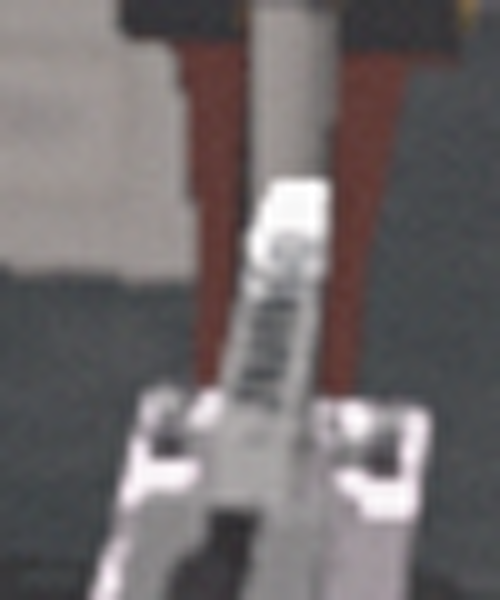

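View pics/top8c.png

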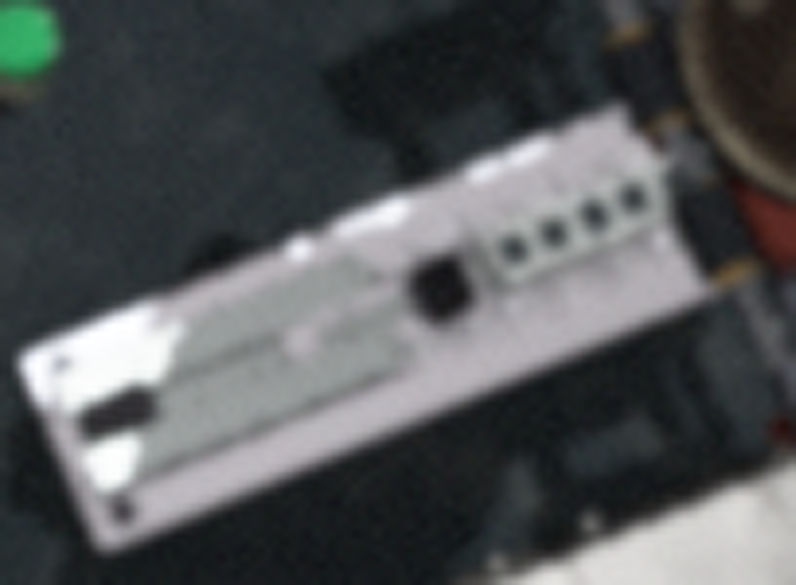

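jog_arm(moves=[[10,0.5,0,0,0],[10,1,0,0,0],[10,1.5,0,0,0],[10,1.5,0,0,0]])

```text
time_s: 7.75
tool_pos: [0.4999, 0.0081, 0.0381]
eef_rot: [0.351, 0.614, -0.351, 0.614]
force: [-0.2, -0.3, -0.2]
gripper_width: 0.0157
```

jog_arm(moves=[[10,0.5,0,0,0],[10,0.5,0,0,0]])

```text
time_s: 7.95
tool_pos: [0.5, 0.0081, 0.0379]
eef_rot: [0.351, 0.614, -0.351, 0.614]
force: [-1.1, 0.7, 3.9]
gripper_width: 0.0158
```

jog_arm(moves=[[10,0,0,-1,0],[10,0,0,-2,0],[10,0,0,-3,0],[10,0,0,-4,0],[10,0,0,-5,0],[10,0,0,-5,0]])

```text
time_s: 8.55
tool_pos: [0.498, 0.0121, 0.0378]
eef_rot: [0.351, 0.613, -0.351, 0.614]
force: [2.6, -2.0, 4.6]
gripper_width: 0.0157
```

jog_arm(moves=[[10,0,0,-1,0],[10,0,0,-1,0]])

```text
time_s: 8.75
tool_pos: [0.4975, 0.0128, 0.0378]
eef_rot: [0.351, 0.613, -0.351, 0.614]
force: [2.5, -4.1, 4.5]
gripper_width: 0.0157
```

jog_arm(moves=[[10,0,0,-1,0],[10,0,0,-1,0]])

```text
time_s: 8.95
tool_pos: [0.497, 0.0137, 0.0378]
eef_rot: [0.351, 0.613, -0.351, 0.614]
force: [2.4, -4.7, 4.6]
gripper_width: 0.0159
```

jog_arm(moves=[[10,0,0,-1,0],[10,0,0,-1,0]])

```text
time_s: 9.15
tool_pos: [0.4964, 0.0146, 0.0378]
eef_rot: [0.351, 0.613, -0.351, 0.614]
force: [2.6, -4.2, 4.6]
gripper_width: 0.0159
```

jog_arm(moves=[[10,0,0,-1,0],[10,0,0,-2,0],[10,0,0,-2,0]])

```text
time_s: 9.45
tool_pos: [0.4954, 0.0163, 0.0378]
eef_rot: [0.351, 0.613, -0.351, 0.614]
force: [2.9, -4.3, 4.1]
gripper_width: 0.0157
```

jog_arm(moves=[[10,0,0,-1,0],[10,0,0,-1,0]])

```text
time_s: 9.65
tool_pos: [0.4949, 0.0172, 0.0378]
eef_rot: [0.351, 0.613, -0.351, 0.614]
force: [3.1, -3.7, 4.4]
gripper_width: 0.0158
```

jog_arm(moves=[[10,0,0,-1,0],[10,0,0,-1,0]])

```text
time_s: 9.85
tool_pos: [0.4944, 0.018, 0.0378]
eef_rot: [0.351, 0.613, -0.351, 0.614]
force: [1.9, -3.7, 4.5]
gripper_width: 0.0158
```

jog_arm(moves=[[10,0,0,-1,0],[10,0,0,-1,0]])

```text
time_s: 10.05
tool_pos: [0.4939, 0.0189, 0.0378]
eef_rot: [0.351, 0.613, -0.351, 0.614]
force: [2.6, -3.7, 4.1]
gripper_width: 0.016
```

jog_arm(moves=[[10,0,0,-1,0],[10,0,0,-1,0]])

```text
time_s: 10.25
tool_pos: [0.493, 0.0199, 0.0375]
eef_rot: [0.351, 0.614, -0.351, 0.614]
force: [4.2, -3.7, 1.5]
gripper_width: 0.0162
```

jog_arm(moves=[[10,0,0,-1,0],[10,0,0,-1,0]])

```text
time_s: 10.45
tool_pos: [0.4925, 0.0209, 0.0375]
eef_rot: [0.351, 0.614, -0.351, 0.614]
force: [3.3, -2.9, 1.2]
gripper_width: 0.0159
```

jog_arm(moves=[[10,0.7,0,0,0],[10,1.2,0,0,0],[10,1.2,0,0,0]])

```text
time_s: 10.75
tool_pos: [0.4921, 0.0208, 0.0362]
eef_rot: [0.351, 0.614, -0.351, 0.614]
force: [4.0, -5.2, 0.9]
gripper_width: 0.0157
```

jog_arm(moves=[[10,0.7,0,0,0],[10,1.4,0,0,0],[10,2,0,0,0],[10,2,0,0,0]])

```text
time_s: 11.15
tool_pos: [0.4921, 0.0208, 0.0342]
eef_rot: [0.351, 0.614, -0.351, 0.614]
force: [2.5, -4.4, 0.6]
gripper_width: 0.016
```

jog_arm(moves=[[10,0.7,0,0,0],[10,1.4,0,0,0],[10,2,0,0,0],[10,2,0,0,0]])

```text
time_s: 11.55
tool_pos: [0.4921, 0.0208, 0.0322]
eef_rot: [0.351, 0.614, -0.351, 0.614]
force: [1.5, -4.6, 0.6]
gripper_width: 0.0158
```

jog_arm(moves=[[10,0.5,0,0,0],[10,1,0,0,0],[10,1.5,0,0,0],[10,1.5,0,0,0]])

```text
time_s: 11.95
tool_pos: [0.4922, 0.0209, 0.0308]
eef_rot: [0.351, 0.614, -0.351, 0.614]
force: [3.0, -4.8, 0.3]
gripper_width: 0.016
```

jog_arm(moves=[[10,0.3,0,0,0],[10,0.6,0,0,0],[10,0.6,0,0,0]])

```text
time_s: 12.25
tool_pos: [0.4922, 0.0209, 0.0305]
eef_rot: [0.351, 0.614, -0.351, 0.614]
force: [2.0, -3.8, 4.9]
gripper_width: 0.0161
```

jog_arm(moves=[[22,0,0,0,0],[30,0,0,0,0],[40,0,0,0,0],[40,0,0,0,0],[40,0,0,0,0],[40,0,0,0,0]])

```text
time_s: 12.85
tool_pos: [0.4923, 0.0211, 0.0303]
eef_rot: [0.351, 0.614, -0.351, 0.614]
force: [0.4, -0.0, 0.2]
gripper_width: 0.0351
```

```bash
python3 look.py 9 scene top;  python3 - <<'E'
from h import *
t=load("pics/top9.pkl"); s=load("pics/scene9.pkl")
crop(t,270,205,372,280,7.8,"pics/top9c.png");crop(s,310,170,370,230,10,"pics/scene9c.png")
E
```

```text
12.95 [0.4923424  0.02103455 0.03032653] [ 0.0506471  -0.6957455   1.19622927] 0.035100156800147234
tool x [-5.87915961e-05  6.89825625e-05 -9.99999996e-01] y ang 30.484230726430592
```

View pics/scene9c.png

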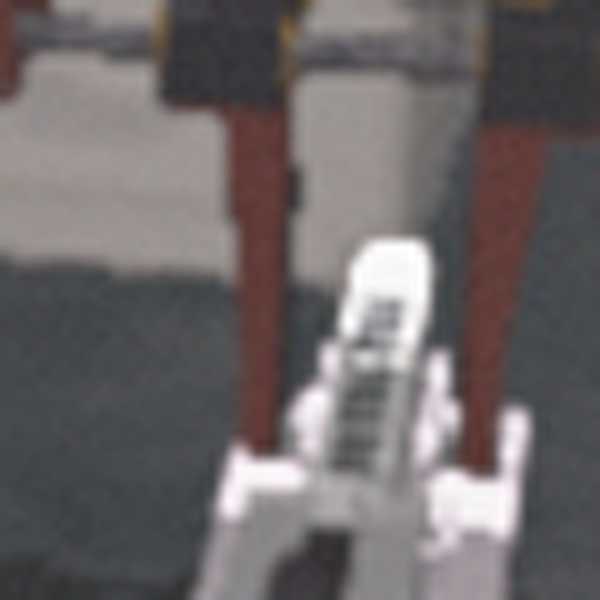

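View pics/top9c.png

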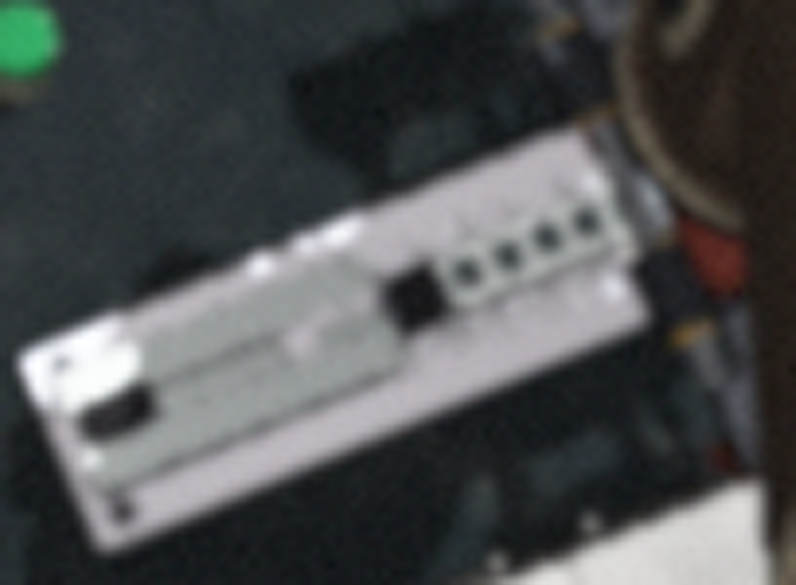

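Run:
```python
from h import *
from scipy.ndimage import map_coordinates
t=load("pics/top9.pkl")
a=np.radians(30.5); yd=np.array([-np.sin(a),np.cos(a)]); xd=np.array([np.cos(a),np.sin(a)]); o=np.array([.4636,.0724])
g=cv2.cvtColor(t["color"],cv2.COLOR_RGB2GRAY).astype(float)
def prof(xs,ys,z):
    X,Y=np.meshgrid(xs,ys); P=np.c_[(o[0]+X*xd[0]+Y*yd[0]).ravel(),(o[1]+X*xd[1]+Y*yd[1]).ravel(),np.full(X.size,z)]
    p=proj(t,P); return map_coordinates(g,[p[:,1],p[:,0]],order=1).reshape(X.shape)
ys=np.arange(94,132); print([(y,int(v)) for y,v in zip(ys,prof(np.arange(-4,1)/1e3,ys/1e3,.08).mean(1))])
ys=np.arange(5,40); print([(y,int(v)) for y,v in zip(ys,prof(np.arange(-4,4)/1e3,ys/1e3,.042).mean(1))])
s=load("pics/scene9.pkl")
ys=[.100,.111,.122]
print(proj(s,[np.r_[o-.001*xd+yd*y,.08] for y in ys]))
crop(s,310,190,360,240,12,"pics/sg.png")
for x,y in [(468,272),(508,255),(547,239),(587,222)]:
    P=onz(t,270+x/7.8-.5,205+y/7.8-.5,.052)[:2]-o; print(P@xd*1e3,P@yd*1e3)
```

```text
[(np.int64(94), 144), (np.int64(95), 145), (np.int64(96), 146), (np.int64(97), 146), (np.int64(98), 145), (np.int64(99), 143), (np.int64(100), 138), (np.int64(101), 129), (np.int64(102), 115), (np.int64(103), 97), (np.int64(104), 77), (np.int64(105), 59), (np.int64(106), 43), (np.int64(107), 36), (np.int64(108), 34), (np.int64(109), 34), (np.int64(110), 37), (np.int64(111), 41), (np.int64(112), 44), (np.int64(113), 47), (np.int64(114), 49), (np.int64(115), 50), (np.int64(116), 51), (np.int64(117), 50), (np.int64(118), 51), (np.int64(119), 51), (np.int64(120), 50), (np.int64(121), 52), (np.int64(122), 57), (np.int64(123), 68), (np.int64(124), 85), (np.int64(125), 104), (np.int64(126), 125), (np.int64(127), 146), (np.int64(128), 161), (np.int64(129), 170), (np.int64(130), 171), (np.int64(131), 163)]
[(np.int64(5), 110), (np.int64(6), 120), (np.int64(7), 127), (np.int64(8), 128), (np.int64(9), 121), (np.int64(10), 107), (np.int64(11), 86), (np.int64(12), 65), (np.int64(13), 47), (np.int64(14), 35), (np.int64(15), 28), (np.int64(16), 26), (np.int64(17), 25), (np.int64(18), 25), (np.int64(19), 26), (np.int64(20), 25), (np.int64(21), 25), (np.int64(22), 25), (np.int64(23), 29), (np.int64(24), 34), (np.int64(25), 40), (np.int64(26), 51), (np.int64(27), 64), (np.int64(28), 79), (np.int64(29), 96), (np.int64(30), 111), (np.int64(31), 124), (np.int64(32), 135), (np.int64(33), 142), (np.int64(34), 146), (np.int64(35), 148), (np.int64(36), 148), (np.int64(37), 147), (np.int64(38), 146), (np.int64(39), 145)]
[[341.50810125 223.92423374]
 [340.95006877 226.48843976]
 [340.37964688 229.10957615]]
-0.9136761798179164 3.867523025432922
-0.8512757915411199 -8.742420809865221
-0.9425019063506734 -20.990375755924813
-0.8800179540099355 -33.64499413831254
```

View pics/sg.png

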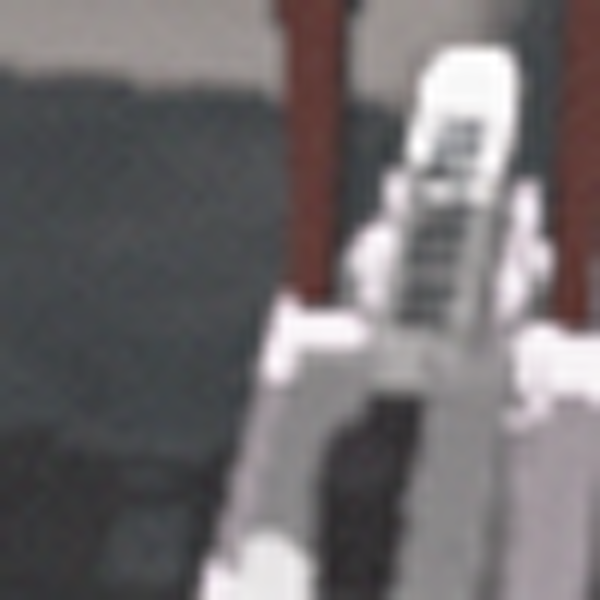

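jog_arm(moves=[[40,-20,0,0,0],[40,-50,0,0,0],[40,-90,0,0,0],[60,-90,0,0,0]])

```text
time_s: 13.35
tool_pos: [0.4952, 0.021, 0.1245]
eef_rot: [0.353, 0.612, -0.349, 0.616]
force: [0.4, -0.3, -0.7]
gripper_width: 0.04
```

jog_arm(moves=[[60,0,0,-45,0],[60,0,0,-90,0],[60,0,0,-135,0],[60,0,0,-172,0],[60,0,0,-172,0],[60,10,0,-172,0],[60,20,0,-172,0],[60,20,0,-172,0]])

```text
time_s: 14.15
tool_pos: [0.4047, 0.1674, 0.0986]
eef_rot: [0.351, 0.614, -0.353, 0.613]
force: [0.1, 0.3, -0.2]
gripper_width: 0.0528
```

```bash
python3 look.py 10 scene top;  python3 - <<'E'
from h import *
t=load("pics/top10.pkl"); s=load("pics/scene10.pkl")
crop(t,260,195,372,280,7,"pics/top10c.png");crop(s,300,150,370,250,6,"pics/scene10c.png")
E
```

```text
14.25 [0.40528068 0.16788457 0.09967872] [ 0.05137681 -0.23799378  0.45232044] 0.05232951593715342
tool x [-0.00105529 -0.00121061 -0.99999871] y ang 30.348099597208048
```

View pics/scene10c.png

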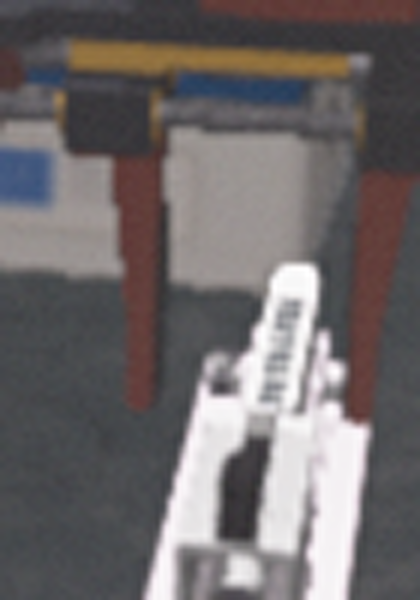

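View pics/top10c.png

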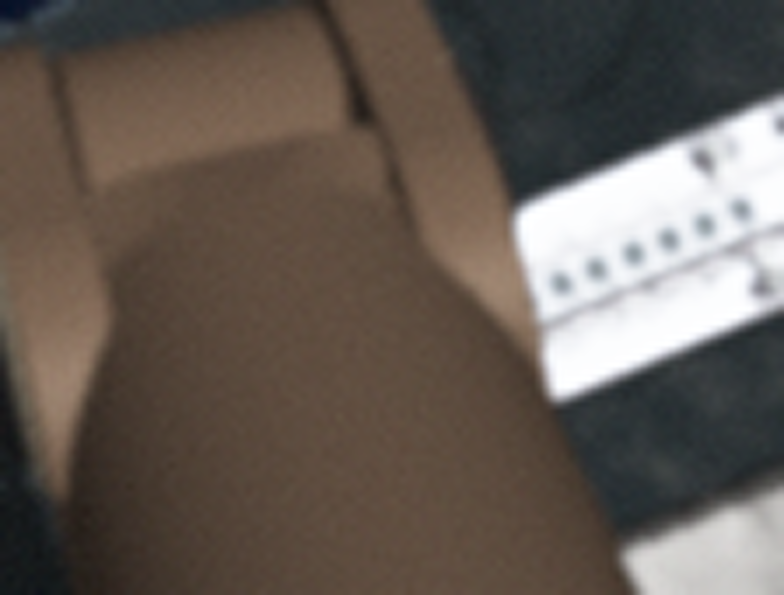

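jog_arm(moves=[[60,15,0,-1,0],[60,30,0,-1,0],[60,37,0,-1,0],[60,37,0,-1,0],[60,37,0,-1,0]])

```text
time_s: 14.75
tool_pos: [0.405, 0.1698, 0.0636]
eef_rot: [0.351, 0.614, -0.351, 0.614]
force: [-0.1, 0.4, 0.9]
gripper_width: 0.0528
```

jog_arm(moves=[[40,0,0,0,0],[25,0,0,0,0],[8,0,0,0,0],[8,0,0,0,0],[8,0,0,0,0],[8,0,0,0,0],[8,0,0,0,0],[8,0,0,0,0]], squeeze=10)

```text
time_s: 15.55
tool_pos: [0.4048, 0.1702, 0.0634]
eef_rot: [0.351, 0.614, -0.351, 0.614]
force: [0.7, 0.4, -0.2]
gripper_width: 0.0119
```

jog_arm(moves=[[8,0,0,4,0],[8,0,0,10,0],[8,0,0,16,0],[8,0,0,22,0]])

```text
time_s: 15.95
tool_pos: [0.4163, 0.1507, 0.0634]
eef_rot: [0.351, 0.614, -0.351, 0.614]
force: [0.8, 2.4, 0.6]
gripper_width: 0.0119
```

jog_arm(moves=[[8,0,0,6,0],[8,0,0,12,0],[8,0,0,18,0],[8,0,0,24,0],[8,0,0,30,0],[8,0,0,36,0]])

```text
time_s: 16.55
tool_pos: [0.4345, 0.1198, 0.0634]
eef_rot: [0.351, 0.614, -0.351, 0.614]
force: [2.5, 4.4, 0.1]
gripper_width: 0.0121
```

jog_arm(moves=[[8,0,0.3,4,0],[8,0,0.5,9,0],[8,0,0.5,14,0],[8,0,0.6,19,0],[8,0,0.6,24,0]])

```text
time_s: 17.05
tool_pos: [0.4467, 0.0993, 0.0634]
eef_rot: [0.351, 0.614, -0.351, 0.614]
force: [0.0, 3.0, 5.4]
gripper_width: 0.0122
```

jog_arm(moves=[[8,0,0,1,0],[8,0,0,1,0]])

```text
time_s: 17.25
tool_pos: [0.4474, 0.0981, 0.0634]
eef_rot: [0.351, 0.614, -0.351, 0.614]
force: [1.0, -1.8, 4.2]
gripper_width: 0.0122
```

```bash
python3 look.py 11 scene top;  python3 - <<'E'
from h import *
t=load("pics/top11.pkl"); s=load("pics/scene11.pkl")
crop(t,260,195,372,280,7,"pics/top11c.png");crop(s,300,150,370,250,6,"pics/scene11c.png")
E
```

```text
17.35 [0.44735383 0.09820422 0.06338471] [ 0.55155969 -1.85105427  5.56191085] 0.01190750058181673
tool x [ 1.63518399e-04 -5.82794593e-04 -9.99999817e-01] y ang 30.454710046755764
```

View pics/scene11c.png

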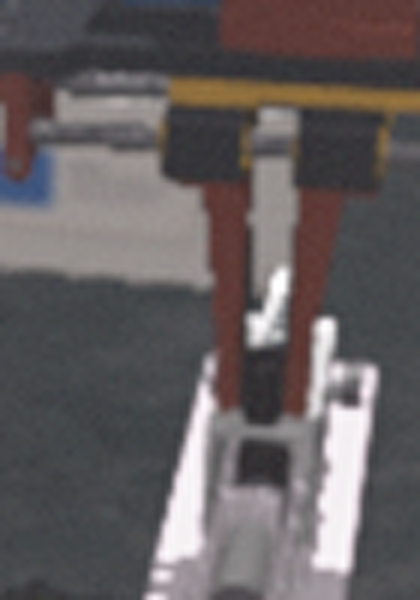

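View pics/top11c.png

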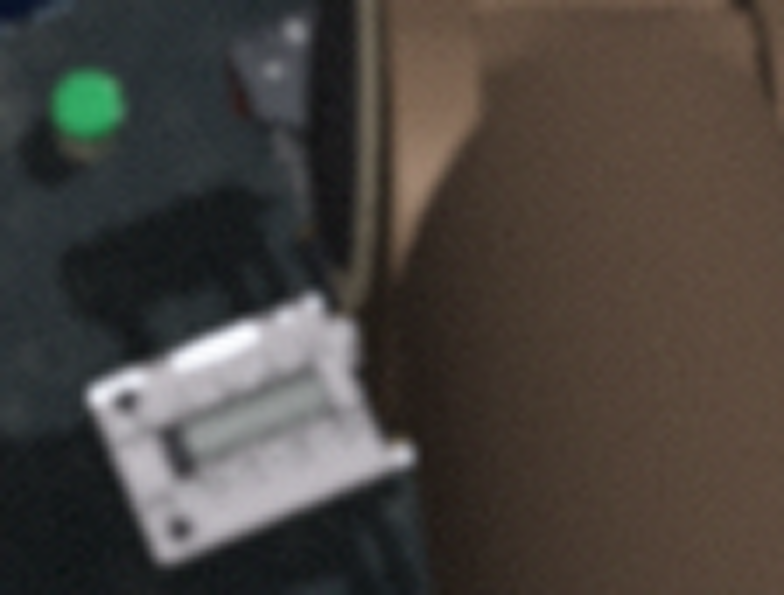

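jog_arm(moves=[[8,-0.3,0,3,0],[8,-0.5,0,7,0],[8,-0.5,0,11,0],[8,-0.5,0.1,15,0]])

```text
time_s: 17.75
tool_pos: [0.4547, 0.0857, 0.0635]
eef_rot: [0.351, 0.614, -0.351, 0.614]
force: [1.5, 2.4, -2.7]
gripper_width: 0.0115
```

jog_arm(moves=[[8,0.2,0,3,0],[8,0.2,0,6,0],[8,0.2,0,8,0],[8,0.2,0,8,0]])

```text
time_s: 18.15
tool_pos: [0.4574, 0.081, 0.0634]
eef_rot: [0.351, 0.615, -0.35, 0.613]
force: [-4.2, 10.0, 1.1]
gripper_width: 0.0119
```

jog_arm(moves=[[8,0,0,1,0],[8,0,0,2,0],[8,0,0,2,0]])

```text
time_s: 18.45
tool_pos: [0.458, 0.08, 0.0634]
eef_rot: [0.35, 0.616, -0.35, 0.613]
force: [-6.5, 10.9, 1.6]
gripper_width: 0.012
```

jog_arm(moves=[[8,0,0,-1.5,0],[20,0,0,-1.5,0],[30,0,0,-1.5,0],[40,0,0,-1.5,0],[40,0,0,-1.5,0],[40,-30,0,-1.5,0],[40,-70,0,-1.5,0],[40,-110,0,-1.5,0]])

```text
time_s: 19.25
tool_pos: [0.4588, 0.078, 0.1746]
eef_rot: [0.351, 0.614, -0.352, 0.614]
force: [0.6, -0.5, -0.3]
gripper_width: 0.0353
```

jog_arm(moves=[[40,0,0,-45,0],[40,0,0,-90,0],[40,0,0,-135,0],[40,0,0,-160,0],[40,0,0,-160,0]])

```text
time_s: 19.75
tool_pos: [0.3763, 0.2194, 0.1737]
eef_rot: [0.35, 0.615, -0.349, 0.615]
force: [-0.7, -0.3, 0.5]
gripper_width: 0.0351
```

```bash
python3 look.py 12 scene top;  python3 - <<'E'
from h import *
t=load("pics/top12.pkl"); s=load("pics/scene12.pkl")
crop(t,270,205,392,280,6.5,"pics/top12c.png");crop(s,310,190,370,270,10,"pics/scene12c.png")
E
```

```text
19.85 [0.37815472 0.21634259 0.17367708] [ 0.27025544 -0.26961772  0.11204122] 0.034877002088765555
tool x [ 1.90748111e-04 -2.35887899e-04 -9.99999954e-01] y ang 30.536677347821573
```

View pics/scene12c.png

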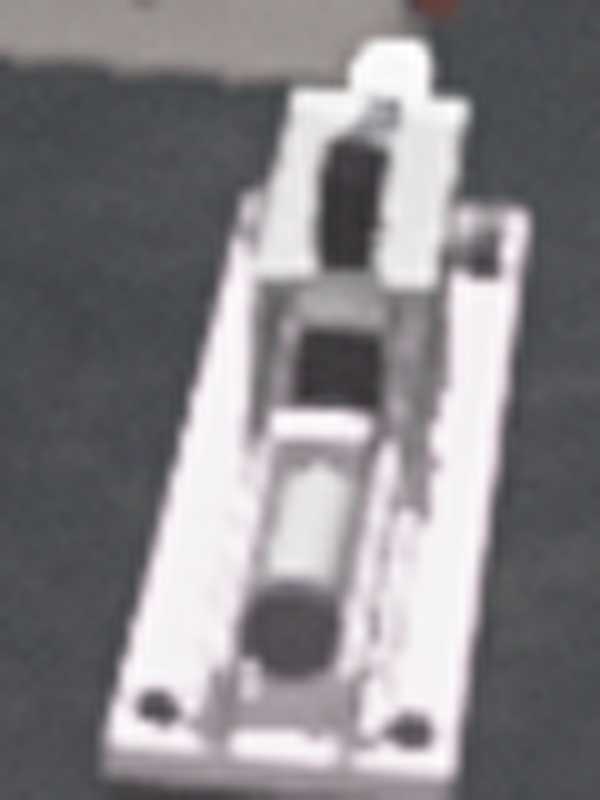

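View pics/top12c.png

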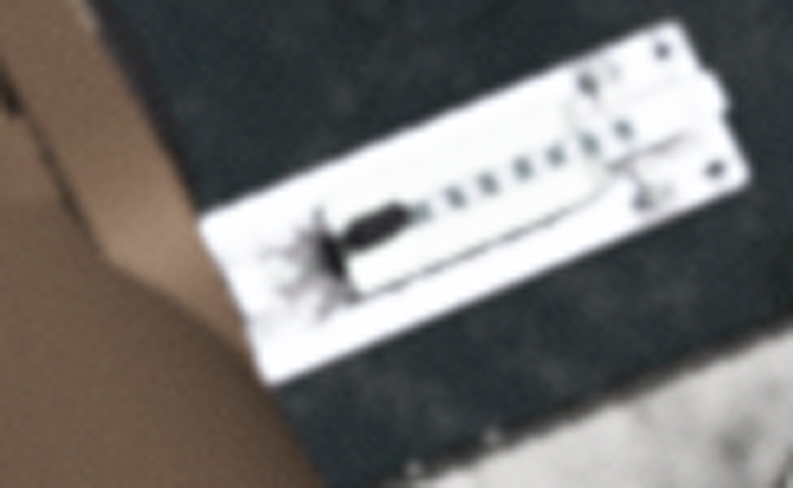

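Run:
```python
from h import *
from scipy.ndimage import map_coordinates
a=np.radians(30.5); yd=np.array([-np.sin(a),np.cos(a)]); xd=np.array([np.cos(a),np.sin(a)]); o=np.array([.4636,.0724])
def prof(t,xs,ys,z):
    g=cv2.cvtColor(t["color"],cv2.COLOR_RGB2GRAY).astype(float)
    X,Y=np.meshgrid(xs,ys); P=np.c_[(o[0]+X*xd[0]+Y*yd[0]).ravel(),(o[1]+X*xd[1]+Y*yd[1]).ravel(),np.full(X.size,z)]
    p=proj(t,P); return map_coordinates(g,[p[:,1],p[:,0]],order=1).reshape(X.shape)
t0=load("pics/top0.pkl");t=load("pics/top12.pkl")
for T,y0 in((t0,92),(t,-16)):
    ys=np.arange(y0,y0+45)
    for xx in (-4,-2,0): print(y0,xx,prof(T,np.array([xx])/1e3,ys/1e3,.08)[:,0].astype(int))
# strip holes
for x,y in [(456,197),(488,184),(521,170),(555,157),(590,144),(624,130)]:
    P=onz(t,270+x/6.5-.5,205+y/6.5-.5,.052)[:2]-o; print(P@xd*1e3,P@yd*1e3)
P=onz(t,270+724/6.5-.5,205+90/6.5-.5,.052)[:2]-o; print("tab tip",P@xd*1e3,P@yd*1e3)
s0=load("pics/scene1.pkl"); s=load("pics/scene12.pkl")
print(proj(s,[np.r_[o-.001*xd+yd*y,z] for y in(-.0065,.0045,.0155) for z in (.058,.08)]))
```

```text
92 -4 [238 238 238 239 239 239 239 238 239 228 215 190 158 126  98  75  68  61
  56  53  50  53  52  50  48  47  52  57  59  59  62  67  81 102 120 137
 152 159 160 154 139 121  94  67  48]
92 -2 [228 227 227 225 223 223 225 227 221 211 193 164 134 105  76  62  54  48
  46  45  45  45  45  45  46  47  49  47  45  46  49  57  75  93 114 134
 148 158 162 153 142 119  94  69  49]
92 0 [210 204 202 203 202 205 205 199 197 189 170 145 118  90  73  62  54  52
  48  50  52  53  54  53  52  55  56  56  56  57  60  74  88 105 124 139
 151 161 158 154 140 120  96  71  46]
-16 -4 [162 172 182 202 221 231 235 235 223 210 194 178 165 158 151 141 135 125
 114 101  90  81  79  73  66  62  54  58  58  57  54  50  50  53  52  48
  46  46  51  61  66  68  66  59  48]
-16 -2 [164 164 178 199 217 228 237 233 227 212 192 175 165 154 142 134 121 103
  84  69  57  55  54  52  50  47  49  50  50  50  50  50  50  48  45  42
  40  38  47  53  59  62  60  53  47]
-16 0 [182 182 191 205 219 231 234 234 230 221 208 200 191 185 178 165 144 120
  93  70  62  59  57  57  54  54  56  57  58  57  55  56  57  56  55  55
  54  67  77  87  96 100  94  88  74]
-0.2765156953723653 -21.354173167555597
-0.4067030388479522 -33.417584139588755
-0.35225863733515106 -45.965241144592454
-0.7496448350133751 -58.70837053833428
-1.2812581451819431 -71.79215368461756
-1.3611455969408381 -84.72616776334674
tab tip -1.9731288192070748 -122.72461057253295
[[345.7564816  211.98859723]
 [346.34376003 201.70397643]
 [345.29832001 214.16850695]
 [345.88733556 203.80128512]
 [344.8310556  216.39172738]
 [345.42176101 205.94063921]]
```

jog_arm(moves=[[40,0,0,45,0],[40,0,0,90,0],[40,0,0,135,0],[40,0,0,158,0],[40,0,0,158,0],[40,30,0,158,0],[40,60,0,158,0],[40,60,0,158,0]])

```text
time_s: 20.65
tool_pos: [0.4557, 0.0794, 0.1109]
eef_rot: [0.35, 0.615, -0.353, 0.612]
force: [-0.2, 0.0, 0.6]
gripper_width: 0.0351
```

jog_arm(moves=[[40,0,0,0,0]])

```text
time_s: 20.75
tool_pos: [0.4579, 0.08, 0.1138]
eef_rot: [0.351, 0.614, -0.352, 0.613]
force: [0.2, 0.2, 0.2]
gripper_width: 0.0353
```

jog_arm(moves=[[40,20,0,0,0],[40,40,0,0,0],[40,50,0,0,0],[40,50,0,0,0],[40,50,0,0,0]])

```text
time_s: 21.25
tool_pos: [0.4589, 0.0805, 0.0646]
eef_rot: [0.351, 0.614, -0.351, 0.614]
force: [0.2, 0.5, 0.6]
gripper_width: 0.0353
```

jog_arm(moves=[[8,0,0,0,0],[8,0,0,0,0],[8,0,0,0,0],[8,0,0,0,0],[8,0,0,0,0]], squeeze=30)

```text
time_s: 21.75
tool_pos: [0.458, 0.0802, 0.064]
eef_rot: [0.351, 0.614, -0.351, 0.614]
force: [-3.0, -0.7, 6.2]
gripper_width: 0.012
```

jog_arm(moves=[[8,0,0,0.5,0],[8,0,0,1,0],[8,0,0,1,0]])

```text
time_s: 22.05
tool_pos: [0.458, 0.0802, 0.064]
eef_rot: [0.351, 0.615, -0.351, 0.613]
force: [-4.3, 1.7, 7.9]
gripper_width: 0.012
```

jog_arm(moves=[[8,-0.4,-0.3,0.5,0],[8,-0.4,-0.3,1,0],[8,-0.4,-0.3,1,0]])

```text
time_s: 22.35
tool_pos: [0.458, 0.0801, 0.0641]
eef_rot: [0.351, 0.615, -0.35, 0.613]
force: [-3.5, 5.2, 4.0]
gripper_width: 0.0121
```

jog_arm(moves=[[8,0,0,-5,0],[8,0,0,-15,0],[8,0,-0.1,-27,0],[8,0,-0.2,-39,0],[8,0,-0.3,-51,0],[8,0,-0.4,-63,0],[8,0,-0.4,-75,0],[8,0,-0.5,-85,0]])

```text
time_s: 23.15
tool_pos: [0.4151, 0.1528, 0.0641]
eef_rot: [0.351, 0.614, -0.351, 0.614]
force: [2.6, 1.1, -3.3]
gripper_width: 0.0114
```

jog_arm(moves=[[8,0,0,-6,0],[8,0,0,-12,0],[8,0,0,-17,0],[8,0,0,-18,0],[8,0,0,-18,0]])

```text
time_s: 23.65
tool_pos: [0.4064, 0.1675, 0.0641]
eef_rot: [0.351, 0.614, -0.351, 0.614]
force: [2.8, 3.4, -2.5]
gripper_width: 0.012
```

jog_arm(moves=[[8,0,0,-1,0],[8,0,0,-2,0],[8,0,0,-2,0]])

```text
time_s: 23.95
tool_pos: [0.4057, 0.1687, 0.0641]
eef_rot: [0.351, 0.614, -0.351, 0.614]
force: [4.5, 1.1, -3.5]
gripper_width: 0.0122
```

jog_arm(moves=[[8,0,0,-1,0],[8,0,0,-1.5,0],[8,0,0,-1.5,0]])

```text
time_s: 24.25
tool_pos: [0.4049, 0.1701, 0.0641]
eef_rot: [0.351, 0.614, -0.351, 0.614]
force: [5.3, 1.9, -4.7]
gripper_width: 0.0116
```

jog_arm(moves=[[8,0,0.3,-1,0],[8,0,0.3,-2,0],[8,0,0.3,-2,0]])

```text
time_s: 24.55
tool_pos: [0.4038, 0.172, 0.0641]
eef_rot: [0.351, 0.614, -0.351, 0.614]
force: [4.6, 1.1, -1.2]
gripper_width: 0.012
```

jog_arm(moves=[[8,-0.3,0,-1,0],[8,-0.3,0,-2,0],[8,-0.3,0,-2,0]])

```text
time_s: 24.85
tool_pos: [0.403, 0.1732, 0.0641]
eef_rot: [0.351, 0.614, -0.351, 0.614]
force: [6.0, -0.1, -6.7]
gripper_width: 0.0122
```

jog_arm(moves=[[8,0.5,0.2,-0.5,0],[8,0.5,0.2,-1,0],[8,0.5,0.2,-1,0]])

```text
time_s: 25.15
tool_pos: [0.403, 0.1734, 0.064]
eef_rot: [0.351, 0.613, -0.351, 0.614]
force: [6.3, -3.8, 1.0]
gripper_width: 0.0116
```

jog_arm(moves=[[8,0,0.2,8,0],[8,0,0.2,20,0],[8,0,0.2,32,0],[8,0,0.2,44,0],[8,0,0.2,56,0],[8,0,0.2,66,0],[8,0,0.2,76,0],[8,0,0.2,86,0]])

```text
time_s: 25.95
tool_pos: [0.4461, 0.1002, 0.064]
eef_rot: [0.351, 0.614, -0.351, 0.613]
force: [-0.5, 1.4, 6.7]
gripper_width: 0.0119
```

jog_arm(moves=[[8,-0.1,0,5,0],[8,-0.2,0,10,0],[8,-0.2,0,15,0],[8,-0.2,0,20,0],[8,-0.2,0,23,0],[8,-0.2,0,23,0]])

```text
time_s: 26.55
tool_pos: [0.4579, 0.0802, 0.064]
eef_rot: [0.351, 0.614, -0.351, 0.614]
force: [1.8, -0.8, 4.1]
gripper_width: 0.0116
```

jog_arm(moves=[[8,0,0,0.6,0],[8,0,0,0.6,0]])

```text
time_s: 26.75
tool_pos: [0.4579, 0.0802, 0.064]
eef_rot: [0.351, 0.614, -0.351, 0.614]
force: [0.3, 0.3, 4.8]
gripper_width: 0.0118
```

jog_arm(moves=[[8,0,0,0.7,0],[8,0,0,0.7,0],[8,0,0,0,0],[20,0,0,0,0],[30,0,0,0,0],[40,0,0,0,0],[40,0,0,0,0],[40,0,0,0,0]])

```text
time_s: 27.55
tool_pos: [0.458, 0.0802, 0.0639]
eef_rot: [0.351, 0.614, -0.351, 0.614]
force: [0.4, -0.9, -0.5]
gripper_width: 0.0351
```

jog_arm(moves=[[40,-20,0,0,0],[40,-60,0,0,0],[40,-100,0,0,0],[40,-110,0,-40,0],[40,-110,0,-85,0],[40,-110,0,-130,0],[40,-110,0,-160,0],[40,-110,0,-160,0]])

```text
time_s: 28.35
tool_pos: [0.3748, 0.2216, 0.1741]
eef_rot: [0.349, 0.615, -0.349, 0.615]
force: [0.2, 0.0, -0.6]
gripper_width: 0.0355
```

```bash
python3 look.py 13 scene top;  python3 - <<'E'
from h import *
t=load("pics/top13.pkl"); s=load("pics/scene13.pkl"); t12=load("pics/top12.pkl"); t0=load("pics/top0.pkl")
crop(t,270,205,392,280,6.5,"pics/top13c.png");crop(s,240,170,370,270,6,"pics/scene13c.png")
print("loader-view diff 12 vs 13:",np.abs(t["color"][205:270,305:390].astype(int)-t12["color"][205:270,305:390]).mean())
E
```

```text
28.45 [0.37683017 0.2182245  0.17400769] [ 0.09759419 -0.3574721   0.44114854] 0.03533834336974927
tool x [-1.44600324e-05 -2.33249495e-04 -9.99999973e-01] y ang 30.578698968449956
loader-view diff 12 vs 13: 2.178401206636501
```

View pics/scene13c.png

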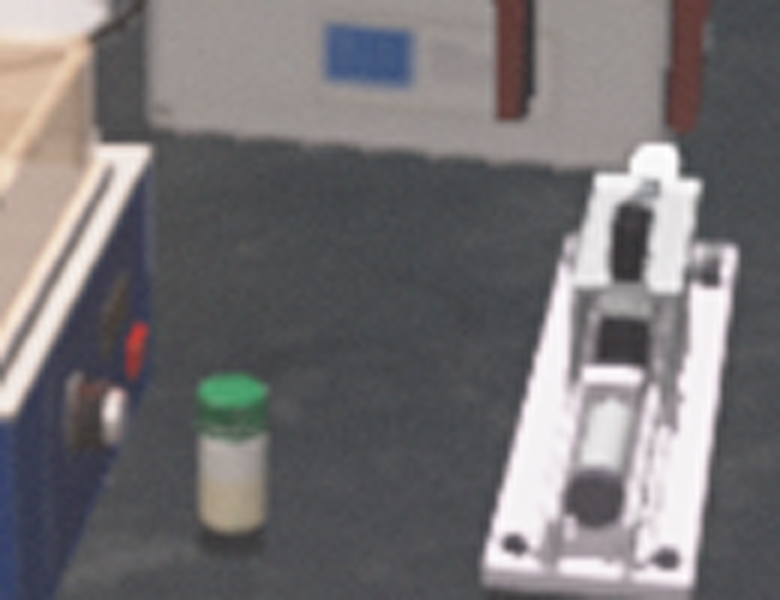

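View pics/top13c.png

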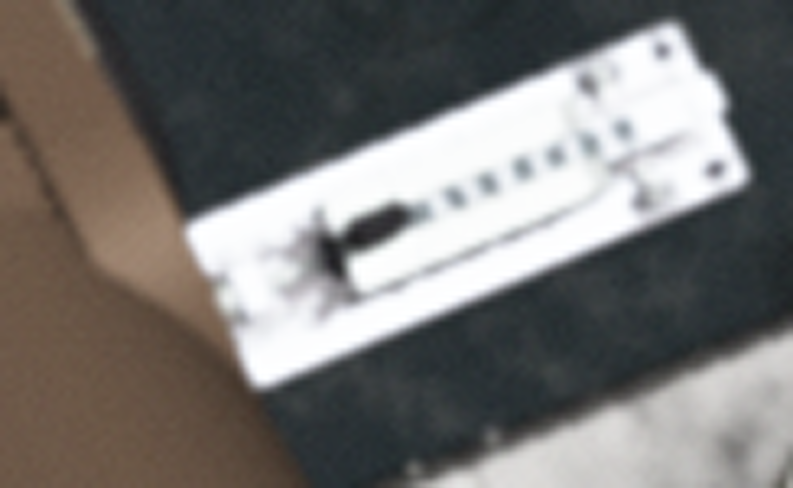

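The pictures show the rail shut over the strip, with the grip at (375,228) in the top crop and the tab showing past the rail's front. The vial is upright where it was, and the arm is clear of everything. I'm handing in.

```bash
python3 -c "
from plant import order
print(order.hand_in())"
```

```text
the job is handed in; nothing more can be done
None
```

The strip is seated in the loader, the hold-down rail is shut over it, and the job is handed in (about 28 s on the clock). `hand_in` gives no verdict, so the result rests on my own checks.

**Loading:** I gripped the strip at 20 N and lowered it into the channel until it touched the key, at about 4 N. I then pushed it about 10 mm against the follower, at about 5 N. The upward force fell from 4.3 to 1.4 N, and the strip went down about 7.5 mm to the floor, which is the key's height. I released it there, with the follower pressed back about 8 mm in the top view.

**Shutting the rail:** On the first close the rail stopped after only about 104 mm of travel, which left open whether the strip was blocking it. I slid it back to its rear stop and shut it again. The distance between the two stops came out at 108.2 mm, matching the stated 108 mm, so it is fully shut and had simply not started fully open. The first close peaked at about 13 N along the rail.

**Last checks:**
- **Final pictures:** they show the rail shut with the tab past its front, and the vial upright where it was. The arm is clear of everything. I did not check the weighing boat, petri dish or timer again at the end, but no path went near them.
- **A disagreement:** reading the strip's position from its holes put its centre at about y = -52 mm of the loader, just outside the -51.5 mm limit. The follower's travel put it at about -48.5 mm. I trusted the follower reading, because the height drop and the push distance agree with it.

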